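# Raise the fallen specimen carrier and push it home into its bay

### The arm

A 6-joint arm with a two-finger parallel gripper is mounted at the origin on a cart in front of the work surface, level with it; the furniture and walls round the work are solid. World frame = base frame: x ahead of the robot, y to its left, z up, the work surface at z = 0. Lengths are in mm, angles in rad, forces in N, time in s.
With the tool pointing down it reaches from about 350 to 875 mm from the base axis. Payload 4.2 kg.
Tool frame: the origin (TCP) lies at the very end of the fingers, on their centre line; the grasp point (between the pads) lies 19 mm behind it; y points along the fingers, z is the direction in which the jaws open and shut, and the axes are right-handed (so a half turn about y gives the same grasp; the last joint's range is limited). The gripper opens to 85 mm and grips with 20 to 120 N. Pads are 22 mm wide; open, the fingers measure 114 mm over their backs; the gripper's body (76 mm by 85 mm) begins 54 mm behind the grasp point. The pads swing forward as they close: fully open they stand 13 mm farther back than shut.
Start: joints at [1.392, 0.385, 0.008, 0, -1.194, -0.259], TCP at [264.934, 566.047, 200.812] pointing down, gripper open.
Joint ranges: [-3.14, 3.14], [-1.21, 2.06], [-1.07, 1.41], [-3.16, 2.05], [-2.99, -0.16], [-3.1, 3.1]. Speed limits (rad/s): [2.79, 2.79, 3.14, 3.14, 3.14, 3.14].

### API

Orientations are given as a unit quaternion [x, y, z, w].
In Python, from bench import arm gives the robot as it stands.
- The arm moves only by the shell command python3 -m creep 'ROWS'. ROWS is JSON, a list of rows, each an object with "delta_pos": the shift along the tool's x, y, z in mm, a list of three; "rot": the turn, a rotation vector about the tool's x, y, z in rad, a list of three; "jaw": the finger opening in mm, from 0 to 85.4. A call has exactly 10 rows; each row shifts and turns the commanded pose from where the row before left it, along the tool's axes as they then stand; what a row does not reach is not made up. A row lasts 1/12 s, in which the tool goes at most 41.7 mm and 7.16 degrees, less where a joint would pass 70% of its speed; a pose out of reach is approached as far as the arm can. A call is refused whole if a number of a shift passes 41.7 or a number of a turn 0.125, either way. A call with a gripper value outside its range is refused whole. The fingers move at their own pace and stop on an object; the grip force is fixed at half the most. Time passes only in rows, so rows that do not move let the fingers close, or fill a call up. It gives the time, the measured TCP pose, the force and the opening at its end, in the units of the state.
- arm.read_state(): the state, without advancing time (a new reading comes with each control period).
- arm.get_image(name): name is "scene" or "top" or "wrist"; returns the picture (420x560x3 uint8, red, green, blue); there is no depth.
- arm.calibration(name): a dict with "intrinsics" (3x3 intrinsics, pixels), "R" (3x3) and "t" (3): a world point X has camera coordinates R X + t. Camera axes: x right, y down, z forward; pixel columns grow to the right and rows downward; lengths in mm; the calibration is good to about 2 mm. A picture is of the moment at which its call begins: read the wrist's pose just before it. calibration takes no time and is no camera call; for the wrist camera it gives the pose at the moment of the call.
- arm.job_done(): hands the job in, once; it reports no verdict.
Trained networks look in the newest picture that a camera, given by its name, has taken for a name from the list of things; names that differ only in an ending like _2 or _b are one class to them, and where a whole thing is asked for, a point or a joint stands for the part that bears it (a point fixed in the world has none). Each returns a list of dicts, best first, with "p" (0 to 1); they miss things now and then, are a little off and sometimes report something else, mostly with a low value. They report only what shows in the picture. A call takes as long as a camera call.
- arm.find_in(camera, target): "location" ([column, row] in pixels, amid what is visible of it).
- arm.masks_of(camera, target): "pixels" (420x560 bool, what is visible of it) and "location" ([column, row] in pixels, amid what is visible of it).
The state is a dict: "clock": time; "joints": joint angles; "joint_vel": joint speeds; "joint_efforts": joint torques, N m; "position": TCP position; "ee_rot": TCP orientation; "contact_force": force on the tool from outside, world axes, zero at the start; "wrist_torque": the same for the moment, N m; "gripper_width": finger opening in mm.
Only numpy, scipy, OpenCV 4.12 (cv2) and the standard library are available. Lean on these libraries where they do the work, as an engineer would, in place of code of your own. Each camera call takes 0.05 s, during which the arm holds its last target. There are 200 camera calls.

### The job

The specimen carrier has fallen over. Tip it up on the edge of its foot until it stands upright, without lifting it off the table, then slide it upright into the grey parking bay until its foot is fully home against the back stop. Leave the other things where they are.

Things in the scene. Friction and masses are not known exactly. Their poses are not given: they have to be found in the camera images.
- carrier: Loose specimen carrier, 0.4-0.65 kg, 182 mm long, lying at the start. Origin: centre of the foot's underside; +x runs up its post from foot to handle. Dark square foot 70 x 70 mm, 20 mm thick, sides along its y and z; post 18 mm across to x = 182 mm; orange round plate 70 mm across at x = 100-106 mm; T handle at x = 175 mm. Upright: +x up, origin at table height, and the side that lay down faces -z.
- carrier_bar (a point): Centre of the T handle: a bar 14 mm across, 80 mm long along the carrier's y, 175 mm from the foot's underside; axes as the carrier's. Lying, the carrier rests on a side of its foot and on the orange plate's rim: post and handle are level, centre line 35 mm up (+z up), with nothing under the handle end. Within some 30 degrees of upright it tips onto its foot by itself.
- pivot_edge (a point): Middle of the edge to pivot on: the edge of the foot's underside that lies on the table at the start, 35 mm from the underside's centre towards the carrier's -z; axes as the carrier's. It stays at table height as the carrier pivots and stands. (On the post: a 30 mm collar to x = 28 mm, a 29 mm black hub at x = 88-100 mm.)
- bay: Grey U-shaped bay fixed to the table, open at the top, no floor (green paint only). Walls 14 mm high, 12 mm thick. Origin: at table height, where the foot's centre belongs when home. +x leads into the bay, +z up: back stop's face at x = 35 mm; side guides' inner faces at y = +-38 mm from x = -20 mm to the stop, flaring to about 100 mm apart at the mouth, x = -47 mm.
- gloss_tile: Bystander, loose: black glass tile in a dark frame, 62 x 88 x 13 mm, lying flat. Origin: centre of its underside.
- parts_pot: Bystander, loose: white pot with a green lid, 45 mm across, 43 mm high. Origin: centre of its underside.
- sanding_block: Bystander, loose: brown block with an abrasive strip, 48 x 85 x 25 mm. Origin: centre of its underside.
- tweezers: Bystander, loose: metal tweezers lying on the side, 18 x 120 x 8 mm. Origin: centre of its underside.

How it is judged (in metres and radians):
On the way:
1. the carrier stands upright on its foot on the table (within 0.1 rad), still, and outside the bay (foot centre at least 60 mm from its home) (angle between carrier's own x axis and vertical below 0.1 rad and height (world z) of carrier below 0.006 m and linear speed of carrier below 0.03 m/s and horizontal distance between carrier and bay above 0.06 m), for 0.2 s.
At the end, for the whole second after the job is handed in: The carrier stands upright (within 0.06 rad) on the table in the bay, its foot within 5 mm of the back stop and between the guides (centre within 7 mm of the bay's middle line), and at rest (angle between carrier's own x axis and vertical below 0.06 rad and height (world z) of carrier below 0.005 m and x of carrier in the frame of bay between -0.005 and 0.005 m and y of carrier in the frame of bay between -0.007 and 0.007 m and linear speed of carrier below 0.01 m/s and angular speed of carrier below 0.1 rad/s); the robot touches nothing.
It fails at once if the carrier is lifted off the table or falls over backwards: the edge it pivots on rises more than 30 mm (height (world z) of pivot_edge above 0.03 m).
It fails at once if a bystander (tile, pot, sanding block or tweezers) is moved more than 20 mm (distance of any of gloss_tile, parts_pot, sanding_block, tweezers from where it was at the start of the episode above 0.02 m).
It also fails if it takes over 69 s, if anything falls off the work surface, if the arm or the gripper's body presses on something with over 40 N, if the wrist force passes 120 N, or if a joint passes its speed limit or range.

## Working session

There is one attempt and no reset: what is moved stays moved. The work goes in short steps, Python scripts to look and compute and a shell command to move; the robot and the scene stay as the last step left them, time stands still between calls to the robot, and variables do not carry over. Pictures are saved under pics/ and viewed, about 8 in all and at most 12, crops included, and the job is handed in when it is done.

```bash
mkdir -p pics; ls; python3 - <<'E'
from bench import arm
import cv2,numpy as np
s=arm.read_state();print({k:np.round(s[k],3).tolist() for k in s})
for c in ["top","scene"]:
    im=arm.get_image(c);cv2.imwrite(f"pics/{c}0.png",im[:,:,::-1])
    for n in ["carrier","bay","carrier_bar","gloss_tile","parts_pot","sanding_block","tweezers"]:
        r=arm.find_in(c,n);print(c,n,[(np.round(d["location"],1).tolist(),round(d["p"],2)) for d in r[:2]])
    k=arm.calibration(c);print({a:np.round(k[a],3).tolist() for a in k})
E
```

```text
pics
{'clock': 0.0, 'joints': [1.392, 0.386, 0.007, -0.001, -1.194, -0.259], 'joint_vel': [0.0, 0.001, -0.002, -0.001, -0.0, -0.001], 'joint_efforts': [-0.0, -39.229, 18.84, 4.186, -0.005, -0.0], 'position': [264.65, 565.453, 199.709], 'ee_rot': [-0.153, -0.689, 0.691, 0.154], 'contact_force': [0.198, -0.53, 0.127], 'wrist_torque': [0.018, 0.045, 0.03], 'gripper_width': 85.314}
top carrier [([336.7, 243.9], 0.69), ([139.1, 264.1], 0.25)]
top bay [([204.1, 259.0], 0.85)]
top carrier_bar [([332.6, 240.3], 0.76)]
top gloss_tile [([414.2, 240.7], 0.87)]
top parts_pot [([244.9, 181.7], 0.49)]
top sanding_block [([139.0, 264.8], 0.79), ([413.3, 242.5], 0.69)]
top tweezers []
{'intrinsics': [[392.833, 0.0, 278.034], [0.0, 392.833, 204.051], [0.0, 0.0, 1.0]], 'R': [[-0.104, -0.995, -0.001], [-0.969, 0.102, -0.226], [0.225, -0.023, -0.974]], 't': [47.71, 560.064, 1095.504]}
scene carrier [([313.1, 245.4], 0.89)]
scene bay [([192.1, 226.4], 0.73)]
scene carrier_bar []
scene gloss_tile [([427.1, 285.8], 0.67), ([307.5, 247.9], 0.57)]
scene parts_pot [([271.5, 198.6], 0.76), ([314.7, 248.8], 0.26)]
scene sanding_block [([136.5, 209.9], 0.71)]
scene tweezers [([424.6, 243.7], 0.51)]
{'intrinsics': [[452.226, 0.0, 276.348], [0.0, 452.226, 211.607], [0.0, 0.0, 1.0]], 'R': [[0.458, -0.889, -0.005], [-0.399, -0.201, -0.895], [0.795, 0.412, -0.447]], 't': [-236.534, 260.263, 810.746]}
```

```bash
python3 - <<'E'
import cv2
a=cv2.imread("pics/top0.png")[140:330,90:470]
cv2.imwrite("pics/top0c.png",cv2.resize(a,None,fx=2.1,fy=2.1,interpolation=cv2.INTER_CUBIC))
a=cv2.imread("pics/scene0.png")[130:350,90:490]
cv2.imwrite("pics/scene0c.png",cv2.resize(a,None,fx=2,fy=2,interpolation=cv2.INTER_CUBIC))
E
```

```text
(no output)
```

View pics/top0c.png

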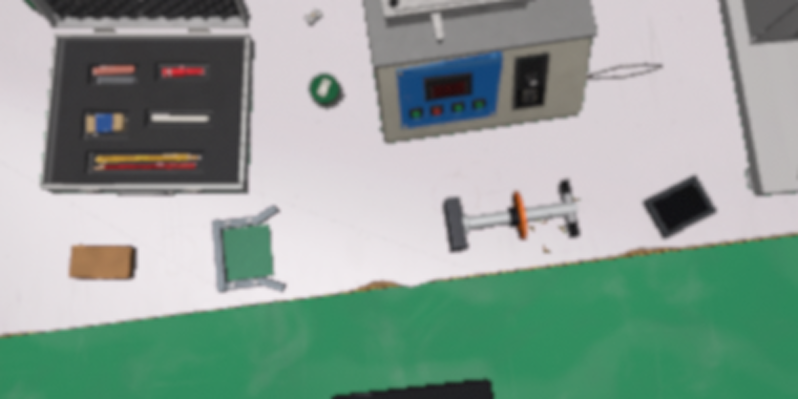

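View pics/scene0c.png

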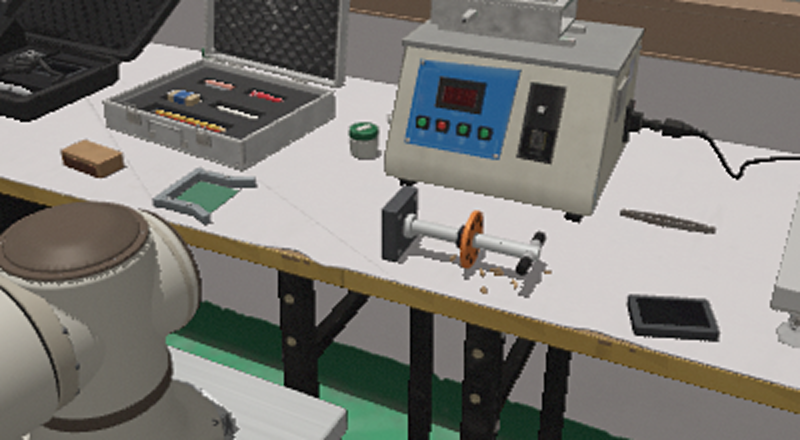

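The top view shows the carrier lying with its foot at about (307,246) px and its handle at about (361,239). Its foot points towards the bay, which is near (205,259) with its mouth facing the carrier. The tile is at (414,241), the pot at (245,182), and the tweezers are behind. Next I'll write helpers and get positions.

```bash
cat > h.py <<'E'
from bench import arm
import numpy as np, cv2
from scipy.spatial.transform import Rotation as Ro
np.set_printoptions(precision=2,suppress=True)
def w(k,px,z):
    px=np.atleast_2d(px); K,R,t=map(np.array,(k["intrinsics"],k["R"],k["t"]))
    d=(R.T@np.linalg.inv(K)@np.c_[px,np.ones(len(px))].T).T; c=-R.T@t
    return c+d*((z-c[2])/d[:,2])[:,None]
def p(k,X):
    K,R,t=map(np.array,(k["intrinsics"],k["R"],k["t"])); q=(K@(R@np.atleast_2d(X).T+t[:,None])).T
    return q[:,:2]/q[:,2:]
def pose():
    s=arm.read_state(); return np.array(s["position"]),Ro.from_quat(s["ee_rot"]),s
def frame(down,jaw):   # tool y = pointing, z = jaw
    y=np.array(down,float);y/=np.linalg.norm(y); z=np.array(jaw,float); z-=z@y*y; z/=np.linalg.norm(z)
    return Ro.from_matrix(np.c_[np.cross(y,z),y,z])
def plan(P1,R1,n,P0=None,R0=None):
    "n equal screwlike rows from present pose: straight line + constant turn"
    if P0 is None: P0,R0,_=pose()
    rv=(R0.inv()*R1).as_rotvec(); out=[]
    for i in range(n):
        d=(R0*Ro.from_rotvec(rv*i/n)).inv().apply((P1-P0)/n)   # shift along axes as they stand at row start
        out.append(np.round(d,1).tolist())
    print("rot/row",np.round(rv/n,4).tolist()); print("shift",out); return out
E
python3 - <<'E'
from h import *
k=arm.calibration("top")
f=lambda x,y:(90+x/2.1,140+y/2.1)
for n,x,y,z in [("footundertop",445,200,70),("footunder_topnear",449,252,70),("barfar",564,184,35),("barnear",574,233,35),("postend",578,206,44),
  ("bay stop far",214,220,14),("bay stop near",219,291,14),("tip far",276,208,14),("tip near",284,288,14),("tile",680,206,13),("box base",387,142,20),("box base R",583,117,20),("tableedge",500,275,0)]:
    print(n,w(k,f(x,y),z)[0])
P,R,s=pose();print(P,R.as_matrix())
kw=arm.calibration("wrist");Rw=np.array(kw["R"]);print("cam pos",-Rw.T@kw["t"],"cam in tool", R.inv().apply(-Rw.T@kw["t"]-P),"fwd",Rw[2],"right",Rw[0])
for d in arm.masks_of("top","carrier")[:1]: print(d["p"],d["pixels"].sum(),cv2.minAreaRect(np.argwhere(d["pixels"])[:,::-1].astype(np.float32)))
E
```

```text
footundertop [461.64 -69.67  70.  ]
footunder_topnear [390.62 -66.69  70.  ]
barfar [ 471.74 -243.26   35.  ]
barnear [ 401.4  -246.76   35.  ]
postend [ 437.46 -256.08   44.  ]
bay stop far [475.47 258.89  14.  ]
bay stop near [374.67 257.4   14.  ]
tip far [483.46 169.22  14.  ]
tip near [369.28 166.16  14.  ]
tile [ 425.8  -409.42   13.  ]
box base [562.19   0.58  20.  ]
box base R [ 569.54 -289.28   20.  ]
tableedge [ 356.14 -140.37    0.  ]
[264.91 566.06 200.82] [[-0.91 -0.   -0.42]
 [ 0.42  0.   -0.91]
 [ 0.   -1.   -0.  ]]
cam pos [340.15 530.54 373.33] cam in tool [ -83.2  -172.51    0.27] fwd [-0.29  0.13 -0.95] right [-0.42 -0.91  0.  ]
0.79 792 ((333.0238952636719, 242.68789672851562), (26.54947280883789, 64.37165069580078), 82.7468032836914)
```

```bash
python3 - <<'E'
from h import *
P,R,s=pose()
plan(np.array([385,180,260.]),R,20)
R1=frame([0,0,-1],[0,1,0]); print((R.inv()*R1).as_rotvec())
E
```

```text
rot/row [0.0, 0.0, 0.0]
shift [[-13.6, -3.0, 14.9], [-13.6, -3.0, 14.9], [-13.6, -3.0, 14.9], [-13.6, -3.0, 14.9], [-13.6, -3.0, 14.9], [-13.6, -3.0, 14.9], [-13.6, -3.0, 14.9], [-13.6, -3.0, 14.9], [-13.6, -3.0, 14.9], [-13.6, -3.0, 14.9], [-13.6, -3.0, 14.9], [-13.6, -3.0, 14.9], [-13.6, -3.0, 14.9], [-13.6, -3.0, 14.9], [-13.6, -3.0, 14.9], [-13.6, -3.0, 14.9], [-13.6, -3.0, 14.9], [-13.6, -3.0, 14.9], [-13.6, -3.0, 14.9], [-13.6, -3.0, 14.9]]
[-0.   2.7  0. ]
```

```bash
python3 -m creep '[{"delta_pos":[-27,-6,29],"rot":[0,0,0],"jaw":85},{"delta_pos":[-27,-6,29],"rot":[0,0,0],"jaw":85},{"delta_pos":[-27,-6,29],"rot":[0,0,0],"jaw":85},{"delta_pos":[-27,-6,29],"rot":[0,0,0],"jaw":85},{"delta_pos":[-27,-6,29],"rot":[0,0,0],"jaw":85},{"delta_pos":[-27,-6,29],"rot":[0,0,0],"jaw":85},{"delta_pos":[-27,-6,29],"rot":[0,0,0],"jaw":85},{"delta_pos":[-27,-6,29],"rot":[0,0,0],"jaw":85},{"delta_pos":[-27,-6,29],"rot":[0,0,0],"jaw":85},{"delta_pos":[-27,-6,29],"rot":[0,0,0],"jaw":85}]'
for i in 1; do python3 -m creep '[{"delta_pos":[0,0,0],"rot":[0,0.123,0],"jaw":85},{"delta_pos":[0,0,0],"rot":[0,0.123,0],"jaw":85},{"delta_pos":[0,0,0],"rot":[0,0.123,0],"jaw":85},{"delta_pos":[0,0,0],"rot":[0,0.123,0],"jaw":85},{"delta_pos":[0,0,0],"rot":[0,0.123,0],"jaw":85},{"delta_pos":[0,0,0],"rot":[0,0.123,0],"jaw":85},{"delta_pos":[0,0,0],"rot":[0,0.123,0],"jaw":85},{"delta_pos":[0,0,0],"rot":[0,0.123,0],"jaw":85},{"delta_pos":[0,0,0],"rot":[0,0.123,0],"jaw":85},{"delta_pos":[0,0,0],"rot":[0,0.123,0],"jaw":85}]'; done
python3 -m creep '[{"delta_pos":[0,0,0],"rot":[0,0.123,0],"jaw":85},{"delta_pos":[0,0,0],"rot":[0,0.123,0],"jaw":85},{"delta_pos":[0,0,0],"rot":[0,0.123,0],"jaw":85},{"delta_pos":[0,0,0],"rot":[0,0.123,0],"jaw":85},{"delta_pos":[0,0,0],"rot":[0,0.123,0],"jaw":85},{"delta_pos":[0,0,0],"rot":[0,0.123,0],"jaw":85},{"delta_pos":[0,0,0],"rot":[0,0.123,0],"jaw":85},{"delta_pos":[0,0,0],"rot":[0,0.123,0],"jaw":85},{"delta_pos":[0,0,0],"rot":[0,0.123,0],"jaw":85},{"delta_pos":[0,0,0],"rot":[0,0.123,0],"jaw":85}]'
python3 - <<'E'
from h import *
k=arm.calibration("wrist"); im=arm.get_image("wrist"); cv2.imwrite("pics/w1.png",im[:,:,::-1])
np.savez("k1.npz",**k)
P,R,s=pose();print(P,R.as_matrix(),np.array(s["joints"]))
m=arm.masks_of("wrist","bay")
for d in m[:2]: print(d["p"],d["location"],d["pixels"].sum())
E
```

```text
clock: 1.68
position: [386.6, 187.0, 261.6]
ee_rot: [0.154, 0.691, -0.69, -0.153]
contact_force: [0.9, 0.7, 0.6]
gripper_width: 84.9
clock: 2.52
position: [386.5, 188.9, 261.0]
ee_rot: [-0.525, -0.474, 0.473, 0.525]
contact_force: [-0.1, -0.9, 1.1]
gripper_width: 84.9
clock: 3.35
position: [386.5, 188.9, 261.0]
ee_rot: [-0.702, -0.084, 0.084, 0.702]
contact_force: [0.7, -0.2, -0.0]
gripper_width: 85.1
[386.47 188.91 260.97] [[ 0.97  0.   -0.23]
 [ 0.23  0.    0.97]
 [ 0.   -1.    0.  ]] [ 0.84  0.   -0.33 -0.   -1.24 -2.17]
0.72 [51.2, 150.1] 3598
0.58 [290.6, 196.7] 4567
```

View pics/w1.png

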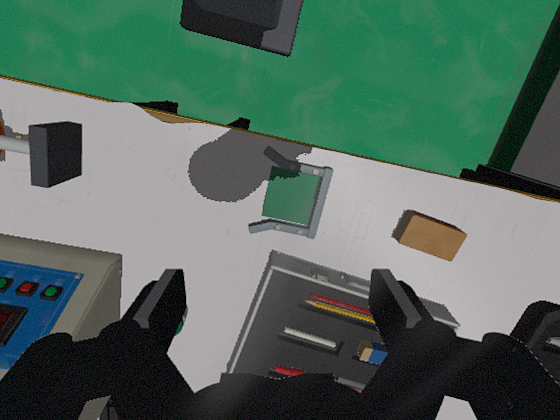

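The wrist view shows the bay open to the left: its back stop runs from (333,168) to (316,238), and the guides reach to (265,150) and (249,228). I'll zoom in for exact corners.

```bash
python3 - <<'E'
import cv2
a=cv2.imread("pics/w1.png")[140:245,240:345]
cv2.imwrite("pics/w1c.png",cv2.resize(a,None,fx=5.7,fy=5.7,interpolation=cv2.INTER_CUBIC))
E
```

```text
(no output)
```

View pics/w1c.png

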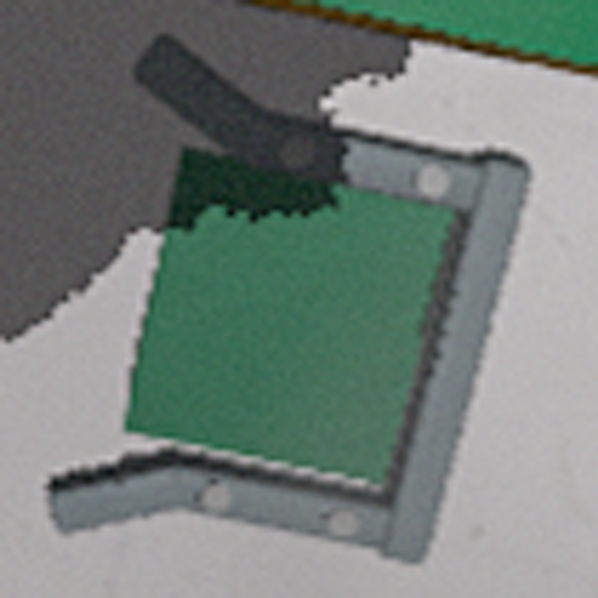

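```bash
python3 - <<'E'
from h import *
k=dict(np.load("k1.npz"))
f=lambda x,y:(240+x/5.7,140+y/5.7)
pts=[("stop outer near",528,165,14),("stop outer far",428,560,14),("inner corner near",470,210,14),("inner corner far",392,508,14),("far guide outer @stop",380,552,14),("far guide outer @flare",195,512,14),("far tip out",65,532,14),("near tip out",165,38,14),("near tip in",138,75,14),("far tip in",52,490,14),("near bend out",270,115,14)]
for n,x,y,z in pts: print(n,w(k,f(x,y),z)[0])
a=[w(k,f(*q),14)[0] for q in[(528,165),(428,560)]]
d=a[1]-a[0]; print(np.hypot(*d[:2]), d/np.linalg.norm(d), (a[0]+a[1])/2)
# model fit
M=np.array([[47,-50],[47,50],[35,-38],[35,38]]) # guess far = larger world x
import itertools
from scipy.optimize import least_squares
obs=np.array([f(*q) for q in[(528,165),(428,560),(470,210),(392,508)]])
def res(v):
    c,s=np.cos(v[2]),np.sin(v[2]); X=np.array([[v[0]+c*a-s*-b,v[1]+s*a+c*-b,14] for a,b in M]); return (p(k,X)-obs).ravel()
r=least_squares(res,[425,211,np.pi/2]);print(r.x,r.fun)
E
```

```text
stop outer near [376.5  260.28  14.  ]
stop outer far [477.84 264.88  14.  ]
inner corner near [389.89 250.22  14.  ]
inner corner far [466.5  252.49  14.  ]
far guide outer @stop [478.57 252.73  14.  ]
far guide outer @flare [478.97 205.64  14.  ]
far tip out [491.74 175.65  14.  ]
near tip out [367.89 172.07  14.  ]
near tip in [377.49 168.    14.  ]
far tip in [481.57 170.2   14.  ]
near bend out [379.29 199.45  14.  ]
101.44263576930129 [1.   0.05 0.  ] [427.17 262.58  14.  ]
[429.25 216.     1.61] [ 0.3   0.79  0.14 -0.31 -0.55 -0.14  0.13 -0.43]
```

```bash
python3 -m creep '[{"delta_pos":[-9,0,-38],"rot":[0,0,0],"jaw":85},{"delta_pos":[-9,0,-38],"rot":[0,0,0],"jaw":85},{"delta_pos":[-9,0,-38],"rot":[0,0,0],"jaw":85},{"delta_pos":[-9,0,-38],"rot":[0,0,0],"jaw":85},{"delta_pos":[-9,0,-38],"rot":[0,0,0],"jaw":85},{"delta_pos":[-9,0,-38],"rot":[0,0,0],"jaw":85},{"delta_pos":[-9,0,-38],"rot":[0,0,0],"jaw":85},{"delta_pos":[-9,0,-38],"rot":[0,0,0],"jaw":85},{"delta_pos":[-9,0,-38],"rot":[0,0,0],"jaw":85},{"delta_pos":[-9,0,-38],"rot":[0,0,0],"jaw":85}]'
python3 -m creep '[{"delta_pos":[0,0,0],"rot":[0,0.08,0],"jaw":60},{"delta_pos":[0,0,0],"rot":[0,0.08,0],"jaw":60},{"delta_pos":[0,0,0],"rot":[0,0.08,0],"jaw":60},{"delta_pos":[0,0,0],"rot":[0,0,0],"jaw":60},{"delta_pos":[0,0,0],"rot":[0,0,0],"jaw":60},{"delta_pos":[0,0,0],"rot":[0,0,0],"jaw":60},{"delta_pos":[0,0,0],"rot":[0,0,0],"jaw":60},{"delta_pos":[0,0,0],"rot":[0,0,0],"jaw":60},{"delta_pos":[0,0,0],"rot":[0,0,0],"jaw":60},{"delta_pos":[0,0,0],"rot":[0,0,0],"jaw":60}]'
python3 - <<'E'
from h import *
k=arm.calibration("wrist"); im=arm.get_image("wrist"); cv2.imwrite("pics/w2.png",im[:,:,::-1])
np.savez("k2.npz",**k)
P,R,s=pose();print(P,R.as_matrix(),np.array(s["joints"]))
for n in["carrier","carrier_bar"]:
  for d in arm.find_in("wrist",n)[:2]: print(n,d["p"],d["location"])
c=p(k,[[426,-68,35],[437,-245,35]]).mean(0); print(c)
x0=int(np.clip(c[0]-140,0,280)); y0=int(np.clip(c[1]-105,0,210)); print(x0,y0)
cv2.imwrite("pics/w2c.png",cv2.resize(im[y0:y0+210,x0:x0+280,::-1],None,fx=2.85,fy=2.85,interpolation=cv2.INTER_CUBIC))
E
```

```text
clock: 4.28
position: [390.5, -203.6, 261.2]
ee_rot: [0.702, 0.088, -0.087, -0.702]
contact_force: [0.7, 0.9, 0.4]
gripper_width: 85.0
clock: 5.12
position: [391.0, -201.4, 260.9]
ee_rot: [0.707, 0.002, -0.002, -0.707]
contact_force: [0.7, 0.7, 0.1]
gripper_width: 59.8
[ 390.98 -201.43  260.83] [[ 1.  0. -0.]
 [ 0. -0.  1.]
 [ 0. -1. -0.]] [-0.1   0.02 -0.31  0.   -1.24 -1.46]
carrier 0.58 [337.1, 202.9]
carrier_bar 0.79 [330.8, 201.1]
[313.04 197.8 ]
173 92
```

View pics/w2c.png

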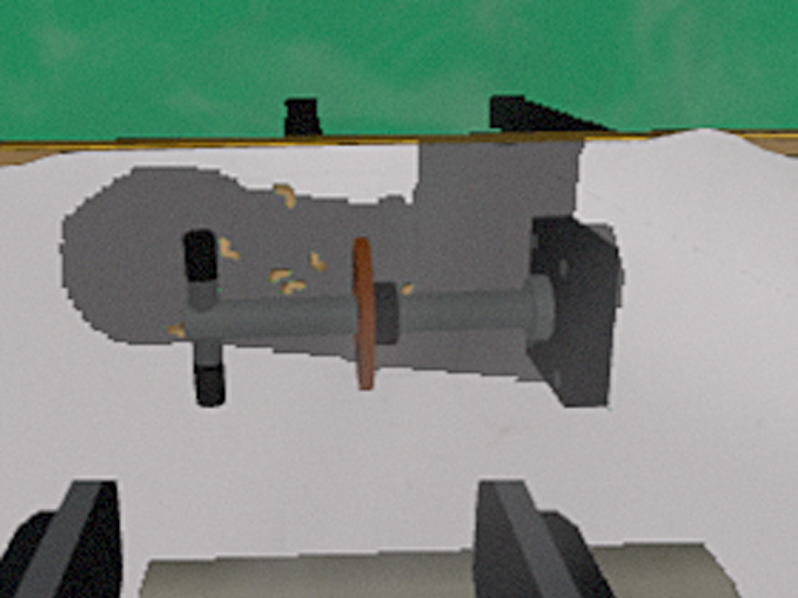

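The bar runs from (200,231) to (211,405) in the crop, and the post runs from (205,320) to the foot at (545,308).

```bash
python3 - <<'E'
from h import *
k=dict(np.load("k2.npz")); f=lambda x,y:(173+x/2.85,92+y/2.85)
for n,x,y,z in[("bar near",200,231,35),("bar far",211,405,35),("post@bar",205,320,35),("post end",188,321,35),("hub",386,312,35),("collar front",527,309,35),("foot top near under",610,225,70),("foot top far under",607,405,70),("foot top front near",533,217,70),("front far",567,405,70)]:
    print(n,w(k,f(x,y),z)[0])
M=np.array([[175,-40,0],[175,40,0],[182,0,0],[28,0,0],[94,0,0]],float)
obs=np.array([f(*q) for q in[(200,231),(211,405),(188,321),(527,309),(386,312)]])
from scipy.optimize import least_squares
def X(v,M):  # carrier x dir angle v2, carrier y = z x xdir
    c,s=np.cos(v[2]),np.sin(v[2]); return np.array([[v[0]+c*a-s*b,v[1]+s*a+c*b,35+d] for a,b,d in M])
for sg in (1,):
    r=least_squares(lambda v:(p(k,X(v,M))-obs).ravel(),[426,-68,-1.5]);print(r.x,r.fun)
    print("bar",X(r.x,[[175,0,0]]),"near end y sign check",X(r.x,[[175,-40,0]]))
E
```

```text
bar near [ 399.43 -245.26   35.  ]
bar far [ 482.72 -242.47   35.  ]
post@bar [ 440.72 -244.16   35.  ]
post end [ 441.24 -251.92   35.  ]
hub [ 436.48 -161.89   35.  ]
collar front [434.72 -98.02  35.  ]
foot top near under [388.35 -76.9   70.  ]
foot top far under [466.7  -69.33  70.  ]
foot top front near [ 385.25 -108.07   70.  ]
front far [466.79 -86.46  70.  ]
[433.32 -69.22  -1.53] [-0.36  1.02  0.03 -1.41  0.66 -0.17  0.66 -0.16 -0.98  0.59]
bar [[ 440.71 -244.06   35.  ]] near end y sign check [[ 400.74 -245.75   35.  ]]
```

```bash
cat >> h.py <<'E'
h=np.array([.042,-.999,0]); cy=np.array([.999,.042,0]); Z=np.array([0,0,1.])
BAR=np.array([440.7,-244.,35]); PIV=np.array([433.3,-69.2,0])
E
python3 - <<'E'
from h import *
a=.52; t=-h*np.sin(a)-Z*np.cos(a); R1=frame(t,-h)
G=BAR-25*cy+15*t
print("grasp TCP",G,"pre",G-90*t)
P,R,s=pose(); plan(G-90*t,R1,10)
dth=.038
r=R1.inv().apply(G-PIV); ax=R1.inv().apply(-cy); print("axis",ax)
print("per-row shift",Ro.from_rotvec(ax*dth).apply(r)-r)
E
```

```text
grasp TCP [ 415.41 -237.6    21.98] pre [ 417.29 -282.28  100.09]
rot/row [0.052, -0.0037, 0.001]
shift [[2.6, 16.1, -8.1], [2.6, 15.6, -8.9], [2.6, 15.1, -9.7], [2.5, 14.6, -10.5], [2.5, 14.0, -11.3], [2.5, 13.4, -12.0], [2.5, 12.8, -12.7], [2.4, 12.1, -13.3], [2.4, 11.4, -14.0], [2.3, 10.7, -14.5]]
axis [-1.  0.  0.]
per-row shift [ 0.   -5.03  3.98]
```

```bash
python3 -m creep '[{"delta_pos":[2.6,16,-8],"rot":[0.052,-0.004,0.001],"jaw":32},{"delta_pos":[2.6,15.6,-9],"rot":[0.052,-0.004,0.001],"jaw":32},{"delta_pos":[2.6,15,-9.7],"rot":[0.052,-0.004,0.001],"jaw":32},{"delta_pos":[2.5,14.6,-10.5],"rot":[0.052,-0.004,0.001],"jaw":32},{"delta_pos":[2.5,14,-11.3],"rot":[0.052,-0.004,0.001],"jaw":32},{"delta_pos":[2.5,13.4,-12],"rot":[0.052,-0.004,0.001],"jaw":32},{"delta_pos":[2.5,12.8,-12.7],"rot":[0.052,-0.004,0.001],"jaw":32},{"delta_pos":[2.4,12,-13.3],"rot":[0.052,-0.004,0.001],"jaw":32},{"delta_pos":[2.4,11.4,-14],"rot":[0.052,-0.004,0.001],"jaw":32},{"delta_pos":[2.3,10.7,-14.5],"rot":[0.052,-0.004,0.001],"jaw":32}]'
python3 - <<'E'
from h import *
a=.52; t=-h*np.sin(a)-Z*np.cos(a); R1=frame(t,-h); G=BAR-25*cy+15*t
P,R,s=pose(); print(P,np.array(s["joints"])); print("to grasp, tool axes",R.inv().apply(G-P),"rot",(R.inv()*R1).as_rotvec())
k=arm.calibration("wrist"); im=arm.get_image("wrist")
cv2.imwrite("pics/w3.png",im[:,:,::-1]); print("bar px",p(k,[BAR,BAR-40*cy,BAR+40*cy,BAR-7*h,P]))
for d in arm.find_in("wrist","carrier_bar")[:1]: print(d["p"],d["location"])
E
```

```text
clock: 6.1
position: [417.7, -283.1, 99.7]
ee_rot: [-0.5, -0.012, 0.019, 0.865]
contact_force: [0.4, 0.8, 0.9]
gripper_width: 31.7
[ 417.69 -283.08   99.68] [-0.57  0.5  -0.04 -0.43 -1.37 -0.8 ]
to grasp, tool axes [-0.35 90.06  0.71] rot [-0.  0. -0.]
bar px [[279.49 231.88]
 [279.77 185.27]
 [279.24 274.29]
 [286.67 230.29]
 [279.24 243.09]]
0.58 [363.2, 214.7]
```

View pics/w3.png

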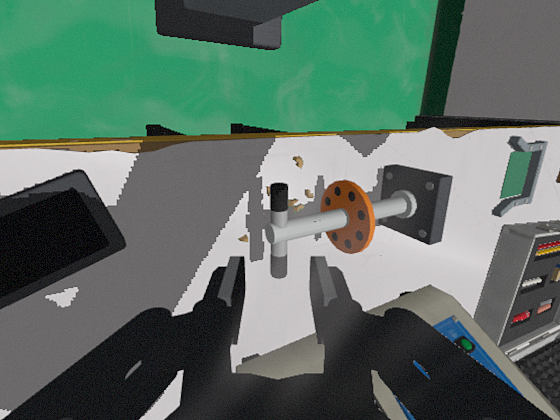

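The bar appears at columns 271–287, rows 183–275, which matches the prediction of column 279, and it's centred between the fingers. Descending and gripping.

```bash
python3 -m creep '[{"delta_pos":[0,9,0],"rot":[0,0,0],"jaw":32},{"delta_pos":[0,9,0],"rot":[0,0,0],"jaw":32},{"delta_pos":[0,9,0],"rot":[0,0,0],"jaw":32},{"delta_pos":[0,9,0],"rot":[0,0,0],"jaw":32},{"delta_pos":[0,9,0],"rot":[0,0,0],"jaw":32},{"delta_pos":[0,9,0],"rot":[0,0,0],"jaw":32},{"delta_pos":[0,9,0],"rot":[0,0,0],"jaw":32},{"delta_pos":[0,9,0.5],"rot":[0,0,0],"jaw":32},{"delta_pos":[0,9,0],"rot":[0,0,0],"jaw":32},{"delta_pos":[0,9,0],"rot":[0,0,0],"jaw":32}]'
python3 -m creep '[{"delta_pos":[0,0,0],"rot":[0,0,0],"jaw":32},{"delta_pos":[0,0,0],"rot":[0,0,0],"jaw":20},{"delta_pos":[0,0,0],"rot":[0,0,0],"jaw":14},{"delta_pos":[0,0,0],"rot":[0,0,0],"jaw":10},{"delta_pos":[0,0,0],"rot":[0,0,0],"jaw":5},{"delta_pos":[0,0,0],"rot":[0,0,0],"jaw":5},{"delta_pos":[0,0,0],"rot":[0,0,0],"jaw":5},{"delta_pos":[0,0,0],"rot":[0,0,0],"jaw":5},{"delta_pos":[0,0,0],"rot":[0,0,0],"jaw":5},{"delta_pos":[0,0,0],"rot":[0,0,0],"jaw":5}]'
```

```text
clock: 7.03
position: [415.4, -236.7, 21.9]
ee_rot: [-0.501, -0.011, 0.019, 0.865]
contact_force: [0.1, 0.0, -1.1]
gripper_width: 31.7
clock: 7.87
position: [415.4, -237.2, 22.7]
ee_rot: [-0.501, -0.011, 0.019, 0.865]
contact_force: [0.6, -0.5, 0.4]
gripper_width: 5.1
```

The jaws shut to 5 mm, so they missed the bar. Taking a look.

```bash
python3 - <<'E'
from h import *
k=arm.calibration("wrist"); a=arm.get_image("wrist")[100:380,140:480,::-1]; b=arm.get_image("scene")[180:320,230:430,::-1]
P,R,s=pose(); print(p(k,[BAR,BAR-25*cy,P,P-R.apply([0,19,0])]),s["contact_force"],s["gripper_width"])
a=cv2.resize(a,(400,330)); b=cv2.resize(b,(400,280),interpolation=cv2.INTER_CUBIC)
b=cv2.copyMakeBorder(b,0,50,0,0,cv2.BORDER_CONSTANT); cv2.imwrite("pics/m4.png",np.hstack([a,b]))
E
```

```text
[[278.03 294.06]
 [278.19 254.44]
 [279.32 243.09]
 [279.52 258.25]] [0.09 0.5  0.26] 4.965493047952836
```

View pics/m4.png

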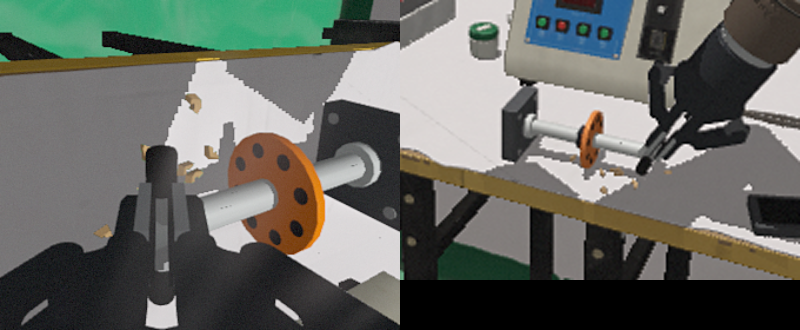

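```bash
python3 -m creep '[{"delta_pos":[0,0,0],"rot":[0,0,0],"jaw":0},{"delta_pos":[0,0,0],"rot":[0,0,0],"jaw":0},{"delta_pos":[0,0,0],"rot":[0,0,0],"jaw":0},{"delta_pos":[0,0,0],"rot":[0,0,0],"jaw":0},{"delta_pos":[0,0,0],"rot":[0,0,0],"jaw":0},{"delta_pos":[0,0,0],"rot":[0,0,0],"jaw":0},{"delta_pos":[0,0,0],"rot":[0,0,0],"jaw":0},{"delta_pos":[0,0,0],"rot":[0,0,0],"jaw":0},{"delta_pos":[0,0,0],"rot":[0,0,0],"jaw":0},{"delta_pos":[0,0,0],"rot":[0,0,0],"jaw":0}]'; python3 - <<'E'
from h import *
k=arm.calibration("wrist"); a=arm.get_image("wrist")[190:370,190:370,::-1]
P,R,s=pose(); q=lambda v:(p(k,P+R.apply(v))[0]-190)*3.3
print(s["gripper_width"],s["contact_force"],q([0,0,0]),q([-11,0,0]),q([-11,-19,0]),q([-11,0,7]))
cv2.imwrite("pics/m5.png",cv2.resize(a,None,fx=3.3,fy=3.3,interpolation=cv2.INTER_CUBIC))
E
```

```text
clock: 8.8
position: [415.4, -237.2, 22.6]
ee_rot: [-0.501, -0.011, 0.019, 0.865]
contact_force: [0.2, -0.2, 0.1]
gripper_width: 0.4
-0.4043336665045811 [-0.33  0.15 -0.67] [294.57 175.3 ] [294.7  117.83] [295.37 162.73] [334.78 117.85]
```

View pics/m5.png

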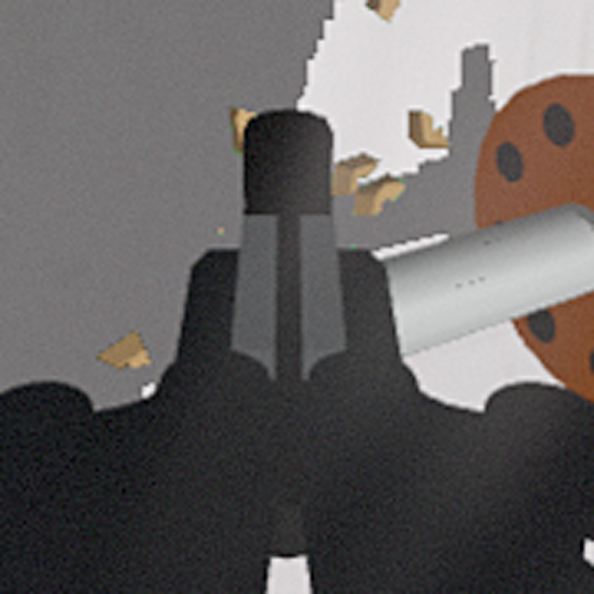

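```bash
python3 - <<'E'
from h import *
k=dict(np.load("k2.npz")); K=k["intrinsics"]; print("f",K[0,0],K[0,2],K[1,2])
P=np.array([390.98,-201.43,260.83]); R=frame([0,0,-1],[0,1,0])
for v in [[0,0,0],[-11,0,30],[-11,0,-30],[-11,-10,30],[-11,-25,30],[-5,-25,30],[11,0,30],[-11,-70,30]]: print(v,p(k,P+R.apply(v))[0])
# scene projection of the present tip
ks=arm.calibration("scene"); P,R,s=pose(); print("scene tip",p(ks,[P,P-R.apply([0,19,0]),P-R.apply([0,60,0]),BAR,BAR-40*cy]))
b=arm.get_image("scene")[195:285,330:450,::-1]; cv2.imwrite("pics/s6.png",cv2.resize(b,None,fx=6.5,fy=6.5,interpolation=cv2.INTER_CUBIC))
E
```

```text
f 322.8703600584667 276.98686700676893 206.79128442748154
[0, 0, 0] [278.82 243.44]
[-11, 0, 30] [331.13 226.24]
[-11, 0, -30] [226.76 225.73]
[-11, -10, 30] [334.02 233.11]
[-11, -25, 30] [339.   244.91]
[-5, -25, 30] [338.22 255.68]
[11, 0, 30] [328.99 260.51]
[-11, -70, 30] [361.03 297.23]
scene tip [[348.31 264.94]
 [352.84 259.75]
 [362.95 248.16]
 [355.11 255.77]
 [350.13 264.46]]
```

View pics/s6.png

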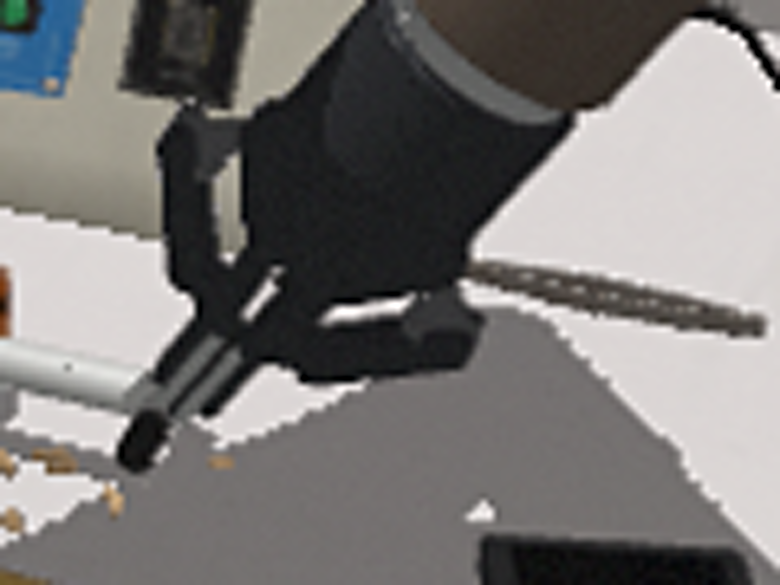

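Both the wrist and scene views show the real fingertips about 30–35 mm short of the reported TCP, just above the bar; the bar itself is where I expected. I'll open and advance, watching the force.

```bash
python3 -m creep '[{"delta_pos":[0,0,0],"rot":[0,0,0],"jaw":32},{"delta_pos":[0,0,0],"rot":[0,0,0],"jaw":32},{"delta_pos":[0,0,0],"rot":[0,0,0],"jaw":32},{"delta_pos":[0,0,0],"rot":[0,0,0],"jaw":32},{"delta_pos":[0,0,0],"rot":[0,0,0],"jaw":32},{"delta_pos":[0,0,0],"rot":[0,0,0],"jaw":32},{"delta_pos":[0,1,0],"rot":[0,0,0],"jaw":32},{"delta_pos":[0,1,0],"rot":[0,0,0],"jaw":32},{"delta_pos":[0,1,0],"rot":[0,0,0],"jaw":32},{"delta_pos":[0,1,0],"rot":[0,0,0],"jaw":32}]'
python3 -m creep '[{"delta_pos":[0,1,0],"rot":[0,0,0],"jaw":32},{"delta_pos":[0,1,0],"rot":[0,0,0],"jaw":32},{"delta_pos":[0,1,0],"rot":[0,0,0],"jaw":32},{"delta_pos":[0,1,0],"rot":[0,0,0],"jaw":32},{"delta_pos":[0,1,0],"rot":[0,0,0],"jaw":32},{"delta_pos":[0,1,0],"rot":[0,0,0],"jaw":32},{"delta_pos":[0,1,0],"rot":[0,0,0],"jaw":32},{"delta_pos":[0,0,0],"rot":[0,0,0],"jaw":32},{"delta_pos":[0,0,0],"rot":[0,0,0],"jaw":32},{"delta_pos":[0,0,0],"rot":[0,0,0],"jaw":32}]'
```

```text
clock: 9.73
position: [415.3, -235.1, 19.0]
ee_rot: [-0.501, -0.011, 0.019, 0.865]
contact_force: [0.0, 0.7, -1.1]
gripper_width: 31.7
clock: 10.57
position: [415.2, -231.7, 13.1]
ee_rot: [-0.501, -0.011, 0.019, 0.865]
contact_force: [0.4, -0.2, 0.6]
gripper_width: 31.8
```

```bash
python3 -m creep '[{"delta_pos":[0,1.5,0],"rot":[0,0,0],"jaw":32},{"delta_pos":[0,1.5,0],"rot":[0,0,0],"jaw":32},{"delta_pos":[0,1.5,0],"rot":[0,0,0],"jaw":32},{"delta_pos":[0,1.5,0],"rot":[0,0,0],"jaw":32},{"delta_pos":[0,1,0],"rot":[0,0,0],"jaw":32},{"delta_pos":[0,1,0],"rot":[0,0,0],"jaw":32},{"delta_pos":[0,1,0],"rot":[0,0,0],"jaw":32},{"delta_pos":[0,1,0],"rot":[0,0,0],"jaw":32},{"delta_pos":[0,0,0],"rot":[0,0,0],"jaw":32},{"delta_pos":[0,0,0],"rot":[0,0,0],"jaw":32}]'
python3 -m creep '[{"delta_pos":[0,1,0],"rot":[0,0,0],"jaw":32},{"delta_pos":[0,1,0],"rot":[0,0,0],"jaw":32},{"delta_pos":[0,1,0],"rot":[0,0,0],"jaw":32},{"delta_pos":[0,1,0],"rot":[0,0,0],"jaw":32},{"delta_pos":[0,1,0],"rot":[0,0,0],"jaw":32},{"delta_pos":[0,1,0],"rot":[0,0,0],"jaw":32},{"delta_pos":[0,0,0],"rot":[0,0,0],"jaw":32},{"delta_pos":[0,0,0],"rot":[0,0,0],"jaw":32},{"delta_pos":[0,0,0],"rot":[0,0,0],"jaw":32},{"delta_pos":[0,0,0],"rot":[0,0,0],"jaw":32}]'
python3 -m creep '[{"delta_pos":[0,0,0],"rot":[0,0,0],"jaw":25},{"delta_pos":[0,0,0],"rot":[0,0,0],"jaw":20},{"delta_pos":[0,0,0],"rot":[0,0,0],"jaw":15},{"delta_pos":[0,0,0],"rot":[0,0,0],"jaw":12},{"delta_pos":[0,0,0],"rot":[0,0,0],"jaw":10},{"delta_pos":[0,0,0],"rot":[0,0,0],"jaw":8},{"delta_pos":[0,0,0],"rot":[0,0,0],"jaw":8},{"delta_pos":[0,0,0],"rot":[0,0,0],"jaw":8},{"delta_pos":[0,0,0],"rot":[0,0,0],"jaw":8},{"delta_pos":[0,0,0],"rot":[0,0,0],"jaw":8}]'
python3 - <<'E'
from h import *
P,R,s=pose()
print(s["contact_force"],s["gripper_width"])
r=R.inv().apply(P-PIV); ax=R.inv().apply(-cy)
print(P,"BAR in tool",R.inv().apply(BAR-P),"shift/.038",Ro.from_rotvec(ax*.038).apply(r)-r)
E
```

```text
clock: 11.4
position: [415.0, -226.8, 4.4]
ee_rot: [-0.501, -0.011, 0.019, 0.865]
contact_force: [-0.6, -0.1, -0.5]
gripper_width: 32.1
clock: 12.23
position: [414.9, -223.8, -0.8]
ee_rot: [-0.501, -0.011, 0.019, 0.865]
contact_force: [0.3, 0.8, -1.1]
gripper_width: 32.0
clock: 13.07
position: [414.9, -223.9, -0.8]
ee_rot: [-0.502, -0.012, 0.019, 0.865]
contact_force: [0.2, -1.3, 2.4]
gripper_width: 11.5
[ 0.24 -1.26  2.44] 11.472425940617724
[ 414.87 -223.94   -0.75] BAR in tool [ 24.94 -41.54  -0.65] shift/.038 [ 0.   -5.03  2.97]
```

```bash
python3 -m creep '[{"delta_pos":[0,0,0],"rot":[0,0,0],"jaw":28},{"delta_pos":[0,0,0],"rot":[0,0,0],"jaw":28},{"delta_pos":[0,0,0],"rot":[0,0,0],"jaw":28},{"delta_pos":[0,1.5,0],"rot":[0,0,0],"jaw":28},{"delta_pos":[0,1.5,0],"rot":[0,0,0],"jaw":28},{"delta_pos":[0,1.5,0],"rot":[0,0,0],"jaw":28},{"delta_pos":[0,1.5,0],"rot":[0,0,0],"jaw":28},{"delta_pos":[0,1,0],"rot":[0,0,0],"jaw":28},{"delta_pos":[0,1,0],"rot":[0,0,0],"jaw":28},{"delta_pos":[0,0,0],"rot":[0,0,0],"jaw":28}]'
python3 -m creep '[{"delta_pos":[0,0,0],"rot":[0,0,0],"jaw":22},{"delta_pos":[0,0,0],"rot":[0,0,0],"jaw":16},{"delta_pos":[0,0,0],"rot":[0,0,0],"jaw":12},{"delta_pos":[0,0,0],"rot":[0,0,0],"jaw":10},{"delta_pos":[0,0,0],"rot":[0,0,0],"jaw":5},{"delta_pos":[0,0,0],"rot":[0,0,0],"jaw":2},{"delta_pos":[0,0,0],"rot":[0,0,0],"jaw":0},{"delta_pos":[0,0,0],"rot":[0,0,0],"jaw":0},{"delta_pos":[0,0,0],"rot":[0,0,0],"jaw":0},{"delta_pos":[0,0,0],"rot":[0,0,0],"jaw":0}]'
python3 - <<'E'
from h import *
P,R,s=pose()
print(s["contact_force"],s["gripper_width"])
r=R.inv().apply(P-PIV); ax=R.inv().apply(-cy)
print(P,"BAR in tool",R.inv().apply(BAR-P),"shift/.038",Ro.from_rotvec(ax*.038).apply(r)-r)
E
```

```text
clock: 13.9
position: [414.5, -219.6, -7.9]
ee_rot: [-0.501, -0.011, 0.019, 0.865]
contact_force: [-0.4, -0.3, 0.5]
gripper_width: 27.9
clock: 14.73
position: [414.7, -220.0, -7.7]
ee_rot: [-0.502, -0.012, 0.019, 0.865]
contact_force: [-0.2, 0.0, 1.5]
gripper_width: 11.8
[-0.2   0.01  1.54] 11.771331745511404
[ 414.72 -219.99   -7.67] BAR in tool [ 24.92 -49.51  -0.64] shift/.038 [ 0.   -5.04  2.67]
```

```bash
python3 -m creep '[{"delta_pos":[0,-5,2.7],"rot":[-0.038,0,0],"jaw":0},{"delta_pos":[0,-5,2.7],"rot":[-0.038,0,0],"jaw":0},{"delta_pos":[0,-5,2.7],"rot":[-0.038,0,0],"jaw":0},{"delta_pos":[0,-5,2.7],"rot":[-0.038,0,0],"jaw":0},{"delta_pos":[0,-5,2.7],"rot":[-0.038,0,0],"jaw":0},{"delta_pos":[0,-5,2.7],"rot":[-0.038,0,0],"jaw":0},{"delta_pos":[0,-5,2.7],"rot":[-0.038,0,0],"jaw":0},{"delta_pos":[0,-5,2.7],"rot":[-0.038,0,0],"jaw":0},{"delta_pos":[0,-5,2.7],"rot":[-0.038,0,0],"jaw":0},{"delta_pos":[0,-5,2.7],"rot":[-0.038,0,0],"jaw":0}]'
python3 - <<'E'
from h import *
P,R,s=pose(); b=P+R.apply([24.9,-49.5,-.6])
print(np.array(s["wrist_torque"]),"bar pred",b,"dist pivot",np.linalg.norm(b-PIV-cy*((b-PIV)@cy)),np.array(s["joints"]))
k=arm.calibration("scene"); arm.get_image("scene")
for d in arm.masks_of("scene","carrier")[:2]: print(d["p"],d["location"],cv2.minAreaRect(np.argwhere(d["pixels"])[:,::-1].astype(np.float32)))
E
```

```text
clock: 15.57
position: [414.6, -212.2, 48.7]
ee_rot: [-0.657, -0.015, 0.016, 0.754]
contact_force: [-1.0, -3.9, 0.4]
gripper_width: 12.2
[-1.12  0.15 -0.03] bar pred [ 439.77 -218.41   97.72] dist pivot 178.47464711624207 [-0.23  0.34 -0.45 -0.18 -0.82 -1.17]
0.66 [294.2, 239.2] ((310.0307922363281, 232.94613647460938), (36.222496032714844, 75.51469421386719), 74.74488067626953)
```

```bash
python3 -m creep '[{"delta_pos":[0,-5,2.7],"rot":[-0.038,0,0],"jaw":0},{"delta_pos":[0,-5,2.7],"rot":[-0.038,0,0],"jaw":0},{"delta_pos":[0,-5,2.7],"rot":[-0.038,0,0],"jaw":0},{"delta_pos":[0,-5,2.7],"rot":[-0.038,0,0],"jaw":0},{"delta_pos":[0,-5,2.7],"rot":[-0.038,0,0],"jaw":0},{"delta_pos":[0,-5,2.7],"rot":[-0.038,0,0],"jaw":0},{"delta_pos":[0,-5,2.7],"rot":[-0.038,0,0],"jaw":0},{"delta_pos":[0,-5,2.7],"rot":[-0.038,0,0],"jaw":0},{"delta_pos":[0,-5,2.7],"rot":[-0.038,0,0],"jaw":0},{"delta_pos":[0,-5,2.7],"rot":[-0.038,0,0],"jaw":0}]'
python3 - <<'E'
from h import *
P,R,s=pose(); b=P+R.apply([24.9,-49.5,-.6])
print(np.array(s["wrist_torque"]),"bar pred",b,"dist pivot",np.linalg.norm(b-PIV-cy*((b-PIV)@cy)),np.array(s["joints"]))
k=arm.calibration("scene"); b2=arm.get_image("scene")[130:330,200:440,::-1]; cv2.imwrite("pics/s7.png",cv2.resize(b2,None,fx=3,fy=3,interpolation=cv2.INTER_CUBIC))
print((p(k,[PIV,PIV+35*cy,PIV-35*cy,b])-[200,130])*3)
E
```

```text
clock: 16.5
position: [412.9, -183.7, 97.5]
ee_rot: [0.787, 0.017, -0.014, -0.616]
contact_force: [-0.8, -3.2, 4.2]
gripper_width: 11.8
[-0.25  0.1   0.  ] bar pred [ 437.34 -171.38  145.67] dist pivot 177.98245087128637 [ 0.11  0.17 -0.76  0.38 -0.7  -1.93]
[[257.15 366.77]
 [273.73 347.03]
 [239.72 387.52]
 [382.04 231.29]]
```

View pics/s7.png

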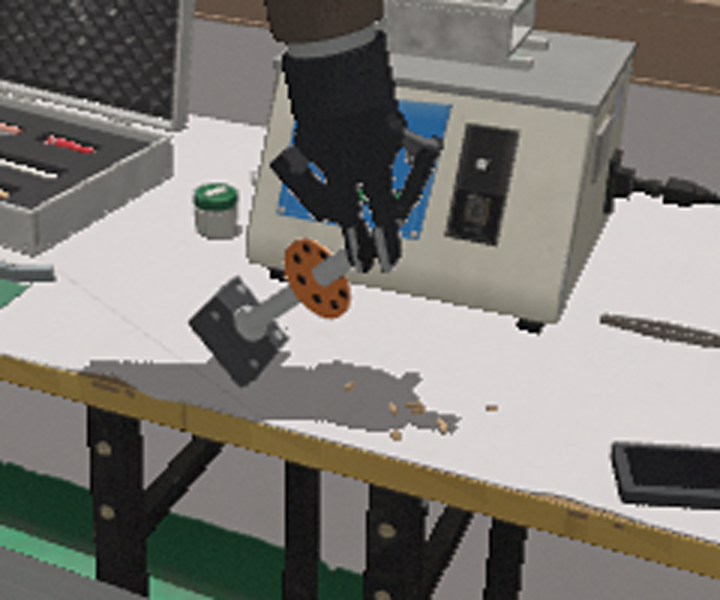

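The carrier is tilted about 44° with its foot edge still on the table, near (240,385) in the crop. Carrying on with an eye on joint 3.

```bash
python3 -m creep '[{"delta_pos":[0,-4,2.1],"rot":[-0.03,0,0],"jaw":0},{"delta_pos":[0,-4,2.1],"rot":[-0.03,0,0],"jaw":0},{"delta_pos":[0,-4,2.1],"rot":[-0.03,0,0],"jaw":0},{"delta_pos":[0,-4,2.1],"rot":[-0.03,0,0],"jaw":0},{"delta_pos":[0,-4,2.1],"rot":[-0.03,0,0],"jaw":0},{"delta_pos":[0,-4,2.1],"rot":[-0.03,0,0],"jaw":0},{"delta_pos":[0,-4,2.1],"rot":[-0.03,0,0],"jaw":0},{"delta_pos":[0,-4,2.1],"rot":[-0.03,0,0],"jaw":0},{"delta_pos":[0,-4,2.1],"rot":[-0.03,0,0],"jaw":0},{"delta_pos":[0,-4,2.1],"rot":[-0.03,0,0],"jaw":0}]'
python3 - <<'E'
from h import *
P,R,s=pose(); b=P+R.apply([24.9,-49.5,-.6])
print(np.array(s["wrist_torque"]),"bar pred",b,"dist pivot",np.linalg.norm(b-PIV-cy*((b-PIV)@cy)),np.array(s["joints"]),np.degrees(np.arctan2(b[2],(b-PIV)@h))-11.3)
E
```

```text
clock: 17.38
position: [411.4, -150.0, 127.2]
ee_rot: [0.87, 0.018, -0.011, -0.492]
contact_force: [-0.7, -1.4, 4.3]
gripper_width: 11.9
[0.26 0.08 0.02] bar pred [ 435.24 -123.92  169.87] dist pivot 178.4801347324596 [ 0.35  0.15 -0.89  0.71 -0.85 -2.44] 60.83719367076483
```

```bash
python3 -m creep '[{"delta_pos":[0,-3.3,1.75],"rot":[-0.025,0,0],"jaw":0},{"delta_pos":[0,-3.3,1.75],"rot":[-0.025,0,0],"jaw":0},{"delta_pos":[0,-3.3,1.75],"rot":[-0.025,0,0],"jaw":0},{"delta_pos":[0,-3.3,1.75],"rot":[-0.025,0,0],"jaw":0},{"delta_pos":[0,-3.3,1.75],"rot":[-0.025,0,0],"jaw":0},{"delta_pos":[0,-3.3,1.75],"rot":[-0.025,0,0],"jaw":0},{"delta_pos":[0,-3.3,1.75],"rot":[-0.025,0,0],"jaw":0},{"delta_pos":[0,-3.3,1.75],"rot":[-0.025,0,0],"jaw":0},{"delta_pos":[0,-3.3,1.75],"rot":[-0.025,0,0],"jaw":0},{"delta_pos":[0,-3.3,1.75],"rot":[-0.025,0,0],"jaw":0}]'
python3 - <<'E'
from h import *
P,R,s=pose(); b=P+R.apply([24.9,-49.5,-.6])
print(np.array(s["wrist_torque"]),"bar pred",b,"dist pivot",np.linalg.norm(b-PIV-cy*((b-PIV)@cy)),np.array(s["joints"]),np.degrees(np.arctan2(b[2],(b-PIV)@h))-11.3)
E
```

```text
clock: 18.22
position: [410.1, -116.2, 143.4]
ee_rot: [0.925, 0.02, -0.008, -0.379]
contact_force: [-0.7, 0.1, 7.5]
gripper_width: 12.1
[ 0.01  0.19 -0.13] bar pred [433.49 -80.29 178.5 ] dist pivot 178.83982208606352 [ 0.56  0.22 -0.93  0.8  -1.05 -2.72] 75.14733252758376
```

```bash
python3 -m creep '[{"delta_pos":[0,-3.2,1.7],"rot":[-0.024,0,0],"jaw":0},{"delta_pos":[0,-3.2,1.7],"rot":[-0.024,0,0],"jaw":0},{"delta_pos":[0,-3.2,1.7],"rot":[-0.024,0,0],"jaw":0},{"delta_pos":[0,-3.2,1.7],"rot":[-0.024,0,0],"jaw":0},{"delta_pos":[0,-3.2,1.7],"rot":[-0.024,0,0],"jaw":0},{"delta_pos":[0,-3.2,1.7],"rot":[-0.024,0,0],"jaw":0},{"delta_pos":[0,-3.2,1.7],"rot":[-0.024,0,0],"jaw":0},{"delta_pos":[0,-3.2,1.7],"rot":[-0.024,0,0],"jaw":0},{"delta_pos":[0,-3.2,1.7],"rot":[-0.024,0,0],"jaw":0},{"delta_pos":[0,0,0],"rot":[0,0,0],"jaw":0}]'
python3 - <<'E'
from h import *
P,R,s=pose(); b=P+R.apply([24.9,-49.5,-.6])
print(np.array(s["wrist_torque"]),"bar pred",b,"dist pivot",np.linalg.norm(b-PIV-cy*((b-PIV)@cy)),np.array(s["joints"]),np.degrees(np.arctan2(b[2],(b-PIV)@h))-11.3)
E
```

```text
clock: 19.05
position: [409.0, -83.7, 150.4]
ee_rot: [0.961, 0.021, -0.007, -0.275]
contact_force: [-2.6, 4.2, 11.2]
gripper_width: 11.9
[-0.67  0.29 -0.52] bar pred [432.09 -40.98 177.01] dist pivot 179.24759781667555 [ 0.71  0.35 -0.92  0.79 -1.22 -2.88] 87.76693661692285
```

```bash
python3 -m creep '[{"delta_pos":[0,0,0],"rot":[0,0,0],"jaw":14},{"delta_pos":[0,0,0],"rot":[0,0,0],"jaw":18},{"delta_pos":[0,0,0],"rot":[0,0,0],"jaw":22},{"delta_pos":[0,0,0],"rot":[0,0,0],"jaw":30},{"delta_pos":[0,0,0],"rot":[0,0,0],"jaw":30},{"delta_pos":[0,0,0],"rot":[0,0,0],"jaw":30},{"delta_pos":[0,-4,0],"rot":[0,0,0],"jaw":30},{"delta_pos":[0,-8,0],"rot":[0,0,0],"jaw":30},{"delta_pos":[0,-8,0],"rot":[0,0,0],"jaw":30},{"delta_pos":[0,-10,0],"rot":[0,0,0],"jaw":30}]'
python3 -m creep '[{"delta_pos":[0,-20,0],"rot":[0,0,0],"jaw":40},{"delta_pos":[0,-20,0],"rot":[0,0,0],"jaw":40},{"delta_pos":[0,-15,0],"rot":[0,0,0],"jaw":40},{"delta_pos":[0,-15,0],"rot":[0.05,0,0],"jaw":40},{"delta_pos":[0,-15,0],"rot":[0.1,0,0],"jaw":40},{"delta_pos":[0,-15,0],"rot":[0.1,0,0],"jaw":40},{"delta_pos":[0,-15,0],"rot":[0.1,0,0],"jaw":40},{"delta_pos":[0,-5,0],"rot":[0.1,0,0],"jaw":40},{"delta_pos":[0,0,0],"rot":[0.1,0,0],"jaw":40},{"delta_pos":[0,0,0],"rot":[0.1,0,0],"jaw":40}]'
python3 - <<'E'
from h import *
P,R,s=pose(); print(P,s["contact_force"],np.array(s["joints"]),R.as_matrix()[:,1])
k=arm.calibration("top"); im=arm.get_image("top")
for n in["carrier","carrier_bar"]:
  for d in arm.masks_of("top",n)[:2]: print(n,d["p"],d["location"],w(k,d["location"],106)[0],w(k,d["location"],175)[0])
a=im[150:300,180:400,::-1]; cv2.imwrite("pics/t8.png",cv2.resize(a,None,fx=3.6,fy=3.6,interpolation=cv2.INTER_CUBIC))
cb=np.array([432,-41,175]); print((p(k,[cb,cb-40*cy,cb+40*cy])-[180,150])*3.6)
E
```

```text
clock: 19.88
position: [407.3, -57.5, 164.9]
ee_rot: [0.96, 0.021, -0.006, -0.279]
contact_force: [-0.5, -0.0, 0.6]
gripper_width: 29.8
clock: 20.72
position: [403.2, 39.6, 236.6]
ee_rot: [0.819, 0.02, -0.012, -0.574]
contact_force: [0.2, -0.4, -0.2]
gripper_width: 40.0
[403.2   39.64 236.64] [ 0.16 -0.38 -0.21] [ 0.73  0.02 -0.52  0.28 -1.26 -2.38] [ 0.02 -0.34 -0.94]
carrier 0.94 [296.0, 250.5] [415.95 -45.69 106.  ] [408.69 -41.83 175.  ]
carrier_bar 0.88 [290.1, 248.4] [423.43 -30.1  106.  ] [415.7  -27.23 175.  ]
[[412.78 329.84]
 [421.44 384.79]
 [404.26 275.85]]
```

View pics/t8.png

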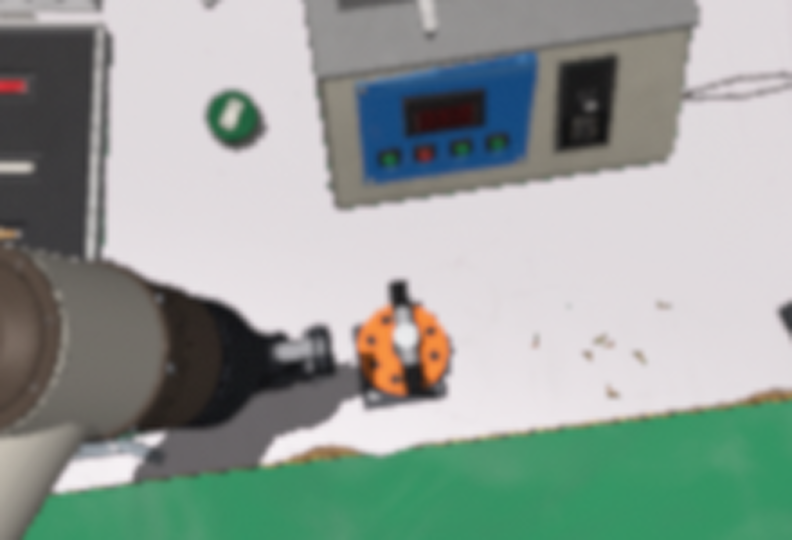

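The carrier stands upright, with its handle centred at about (406,334) in the crop and the bar running from (399,284) to (416,393).

```bash
python3 - <<'E'
from h import *
k=arm.calibration("top"); f=lambda x,y:(180+x/3.6,150+y/3.6)
from scipy.optimize import least_squares
M=np.array([[0,0,182],[0,-38,180],[0,38,180],[0,0,106]],float)
obs=np.array([f(406,334),f(416,390),f(399,287),f(404,352)])
def X(v): 
    c,s=np.cos(v[2]),np.sin(v[2]); return np.array([[v[0]-s*-b*-1+0,v[1]+c*b,z] if 0 else [v[0]+c*b,v[1]+s*b,z] for a,b,z in M])
r=least_squares(lambda v:(p(k,X(v))-obs).ravel(),[432,-40,.04]);print(r.x,r.fun)
C=np.array([*r.x[:2],0]); ang=r.x[2]
P,R,s=pose(); R1=frame([0,0,-1],[-.042,.999,0]); print("to down",(R.inv()*R1).as_rotvec())
E
```

```text
[426.28 -36.     0.05] [ 0.32  0.88 -0.08  0.01 -0.13 -0.31 -0.12 -0.62]
to down [0.35 0.   0.  ]
```

```bash
python3 - <<'E'
from h import *
P,R,s=pose(); R1=frame([0,0,-1],[-.042,.999,0]); plan(np.array([430,-37.,240]),R1,10)
E
```

```text
rot/row [0.0354, 0.0001, 0.0003]
shift [[2.4, 2.3, -7.2], [2.4, 2.1, -7.3], [2.4, 1.8, -7.4], [2.4, 1.5, -7.4], [2.4, 1.3, -7.5], [2.4, 1.0, -7.5], [2.4, 0.7, -7.6], [2.4, 0.5, -7.6], [2.4, 0.2, -7.6], [2.4, -0.1, -7.6]]
```

```bash
python3 -m creep '[{"delta_pos":[2.4,2.3,-7.2],"rot":[0.035,0,0],"jaw":50},{"delta_pos":[2.4,2.1,-7.3],"rot":[0.035,0,0],"jaw":50},{"delta_pos":[2.4,1.8,-7.4],"rot":[0.035,0,0],"jaw":50},{"delta_pos":[2.4,1.5,-7.4],"rot":[0.035,0,0],"jaw":50},{"delta_pos":[2.4,1.3,-7.5],"rot":[0.036,0,0],"jaw":50},{"delta_pos":[2.4,1,-7.5],"rot":[0.036,0,0],"jaw":50},{"delta_pos":[2.4,0.7,-7.6],"rot":[0.036,0,0],"jaw":50},{"delta_pos":[2.4,0.5,-7.6],"rot":[0.036,0,0],"jaw":50},{"delta_pos":[2.4,0.2,-7.6],"rot":[0.035,0,0],"jaw":50},{"delta_pos":[2.4,0,-7.6],"rot":[0.035,0,0],"jaw":50}]'
python3 - <<'E'
from h import *
P,R,s=pose(); print(P,np.array(s["joints"]),R.as_matrix()[:,1:])
k=arm.calibration("wrist"); im=arm.get_image("wrist")
np.savez("k9.npz",**k); cv2.imwrite("pics/w9.png",im[:,:,::-1])
for C in ([432,-40,175],[426,-36,175],[430,-37,175]): print(C,p(k,np.array([np.array(C)+q for q in(0*cy,-40*cy,40*cy,-69*Z-35*cy)])).round(0).tolist())
for n in["carrier","carrier_bar"]:
  for d in arm.masks_of("wrist",n)[:1]:
    q=np.argwhere(d["pixels"]); print(n,d["p"],d["location"],q.min(0),q.max(0))
hsv=cv2.cvtColor(im,cv2.COLOR_RGB2HSV); o=(hsv[...,0]>5)&(hsv[...,0]<18)&(hsv[...,1]>170)&(hsv[...,2]>60)
n,l,st,ce=cv2.connectedComponentsWithStats(o.astype(np.uint8)); i=1+np.argmax(st[1:,4]); print("orange",st[i],ce[i],w(k,ce[i],106))
E
```

```text
clock: 21.7
position: [430.1, -36.5, 237.8]
ee_rot: [0.707, 0.016, -0.017, -0.706]
contact_force: [-0.0, -0.1, -0.4]
gripper_width: 50.2
[430.07 -36.47 237.78] [ 0.3   0.02 -0.37  0.   -1.19 -1.82] [[-0.   -0.05]
 [-0.    1.  ]
 [-1.   -0.  ]]
[432, -40, 175] [[274.0, 211.0], [274.0, 160.0], [274.0, 258.0], [275.0, 152.0]]
[426, -36, 175] [[280.0, 204.0], [280.0, 152.0], [279.0, 251.0], [280.0, 146.0]]
[430, -37, 175] [[278.0, 209.0], [278.0, 157.0], [278.0, 256.0], [278.0, 150.0]]
carrier 0.97 [279.1, 186.7] [138 245] [261 315]
carrier_bar 0.83 [279.6, 183.1] [139 245] [260 316]
orange [ 246  151   69   68 1723] [274.01 179.86] [[423.9  -41.18 106.  ]]
```

```bash
python3 - <<'E'
from h import *
k=dict(np.load("k9.npz")); im=cv2.imread("pics/w9.png")
th=np.linspace(0,6.283,200)
def ext(c):
    q=p(k,np.c_[c[0]+35*np.cos(th),c[1]+35*np.sin(th),np.full(200,105.)]);return np.r_[q.min(0),q.max(0)]
from scipy.optimize import least_squares
r=least_squares(lambda c:ext(c)-np.array([246,151,315,219]),[430,-37],diff_step=1e-3);print("plate fit",r.x,r.fun)
g=im.max(2).astype(int)  # bar / post profile rows
for row in (145,165,200,205,210,215): print(row,[(c) for c in range(255,310) if abs(g[row,c+1]-g[row,c-1])>45], g[row,264:298:3])
for col in (276,280,284): print(col,[c for c in range(135,265) if abs(g[c+1,col]-g[c-1,col])>45])
E
```

```text
plate fit [430.3  -34.58] [-1.37 -0.68  1.37  0.89]
145 [258, 309] [46 32 30 36 24 31 35 30 37 42 37 39]
165 [266, 267, 295, 296] [105  33  11  18  32  30  33  36  27  23  14 107]
200 [255, 260, 261, 301] [ 99  99 100  65  65  68  76  71  74  78 105 112]
205 [] [106 103  97  78  88  90  92  93  92  81 109 105]
210 [255, 256, 267, 270, 295, 305, 306] [ 99  58  52  91  86  86  86  89  88  96  50 108]
215 [262, 263, 299, 300] [ 95 105  93  90  86  87  86  92  89  93 109 104]
276 [138, 139, 140, 141, 144, 151, 156, 157, 187, 259, 260, 261]
280 [138, 139, 140, 141, 143, 151, 156, 157, 187, 188, 261, 262]
284 [138, 139, 140, 151, 156, 157, 187, 188, 261, 262]
```

```bash
python3 -m creep '[{"delta_pos":[0.3,6,1.5],"rot":[0,0,0],"jaw":50},{"delta_pos":[0,10,0],"rot":[0,0,0],"jaw":50},{"delta_pos":[0,10,0],"rot":[0,0,0],"jaw":50},{"delta_pos":[0,10,0],"rot":[0,0,0],"jaw":50},{"delta_pos":[0,10,0],"rot":[0,0,0],"jaw":50},{"delta_pos":[0,10,0],"rot":[0,0,0],"jaw":50},{"delta_pos":[0,10,0],"rot":[0,0,0],"jaw":50},{"delta_pos":[0,10,0],"rot":[0,0,0],"jaw":50},{"delta_pos":[0,8,0],"rot":[0,0,0],"jaw":50},{"delta_pos":[0,8,0],"rot":[0,0,0],"jaw":50}]'
python3 -m creep '[{"delta_pos":[0,5,0],"rot":[0,0,0],"jaw":50},{"delta_pos":[0,5,0],"rot":[0,0,0],"jaw":50},{"delta_pos":[0,5,0],"rot":[0,0,0],"jaw":50},{"delta_pos":[0,5,0],"rot":[0,0,0],"jaw":50},{"delta_pos":[0,4,0],"rot":[0,0,0],"jaw":50},{"delta_pos":[0,0,0],"rot":[0,0,0],"jaw":40},{"delta_pos":[0,0,0],"rot":[0,0,0],"jaw":30},{"delta_pos":[0,0,0],"rot":[0,0,0],"jaw":24},{"delta_pos":[0,0,0],"rot":[0,0,0],"jaw":20},{"delta_pos":[0,0,0],"rot":[0,0,0],"jaw":18}]'
python3 -m creep '[{"delta_pos":[0,0,0],"rot":[0,0,0],"jaw":16},{"delta_pos":[0,0,0],"rot":[0,0,0],"jaw":14},{"delta_pos":[0,0,0],"rot":[0,0,0],"jaw":12},{"delta_pos":[0,0,0],"rot":[0,0,0],"jaw":10},{"delta_pos":[0,0,0],"rot":[0,0,0],"jaw":6},{"delta_pos":[0,0,0],"rot":[0,0,0],"jaw":0},{"delta_pos":[0,0,0],"rot":[0,0,0],"jaw":0},{"delta_pos":[0,0,0],"rot":[0,0,0],"jaw":0},{"delta_pos":[0,0,0],"rot":[0,0,0],"jaw":0},{"delta_pos":[0,0,0],"rot":[0,0,0],"jaw":0}]'
python3 - <<'E'
from h import *
P,R,s=pose(); print(P,s["contact_force"],R.as_matrix()[:,2]); d=np.array([429,216.,P[2]])-P; print(d,R.inv().apply(d))
E
```

```text
clock: 22.68
position: [430.2, -34.9, 145.6]
ee_rot: [0.708, 0.016, -0.017, -0.706]
contact_force: [-0.1, 0.8, -0.6]
gripper_width: 50.3
clock: 23.52
position: [431.2, -35.4, 123.1]
ee_rot: [0.707, 0.016, -0.015, -0.706]
contact_force: [0.2, 1.3, 0.2]
gripper_width: 17.9
clock: 24.35
position: [431.2, -35.6, 123.0]
ee_rot: [0.708, 0.016, -0.015, -0.706]
contact_force: [0.2, 2.9, 5.2]
gripper_width: 16.4
[431.19 -35.55 123.03] [0.22 2.93 5.21] [-0.04  1.   -0.  ]
[ -2.19 251.55   0.  ] [  9.06  -0.44 251.4 ]
```

```bash
python3 -m creep '[{"delta_pos":[0.3,0,3],"rot":[0,0.002,0],"jaw":0},{"delta_pos":[0.3,0,5],"rot":[0,0.002,0],"jaw":0},{"delta_pos":[0.3,0,7],"rot":[0,0.002,0],"jaw":0},{"delta_pos":[0.3,0,8],"rot":[0,0.002,0],"jaw":0},{"delta_pos":[0.4,0,8],"rot":[0,0.002,0],"jaw":0},{"delta_pos":[0.4,0,8],"rot":[0,0.002,0],"jaw":0},{"delta_pos":[0.4,0,8],"rot":[0,0,0],"jaw":0},{"delta_pos":[0.4,0,8],"rot":[0,0,0],"jaw":0},{"delta_pos":[0.4,0,8],"rot":[0,0,0],"jaw":0},{"delta_pos":[0.4,0,8],"rot":[0,0,0],"jaw":0}]'
python3 -m creep '[{"delta_pos":[0.3,0,8],"rot":[0,0,0],"jaw":0},{"delta_pos":[0.4,0,8],"rot":[0,0,0],"jaw":0},{"delta_pos":[0.4,0,8],"rot":[0,0,0],"jaw":0},{"delta_pos":[0.4,0,8],"rot":[0,0,0],"jaw":0},{"delta_pos":[0.4,0,8],"rot":[0,0,0],"jaw":0},{"delta_pos":[0.4,0,8],"rot":[0,0,0],"jaw":0},{"delta_pos":[0.4,0,8],"rot":[0,0,0],"jaw":0},{"delta_pos":[0.4,0,8],"rot":[0,0,0],"jaw":0},{"delta_pos":[0.4,0,8],"rot":[0,0,0],"jaw":0},{"delta_pos":[0.4,0,8],"rot":[0,0,0],"jaw":0}]'
python3 - <<'E'
from h import *
P,R,s=pose(); print(P,s["contact_force"],np.array(s["wrist_torque"]),R.as_matrix()[:,2]); d=np.array([429,216.,P[2]])-P; print(d,R.inv().apply(d))
k=arm.calibration("wrist"); im=arm.get_image("wrist"); np.savez("k10.npz",**k); cv2.imwrite("pics/w10.png",im[:,:,::-1])
k=arm.calibration("top"); im=arm.get_image("top"); cv2.imwrite("pics/t10.png",im[:,:,::-1])
E
```

```text
clock: 25.18
position: [431.0, 34.0, 123.4]
ee_rot: [0.709, 0.011, -0.013, -0.705]
contact_force: [-2.0, -11.0, 13.7]
gripper_width: 16.6
clock: 26.02
position: [432.3, 113.9, 123.2]
ee_rot: [0.709, 0.011, -0.012, -0.705]
contact_force: [-2.8, -9.7, 21.0]
gripper_width: 16.5
[432.25 113.89 123.23] [-2.76 -9.68 20.95] [-3.94  0.76 -0.08] [-0.03  1.   -0.01]
[ -3.25 102.11   0.  ] [  0.15  -0.68 102.16]
```

```bash
python3 -m creep '[{"delta_pos":[0,-0.4,0],"rot":[0,0,0],"jaw":0},{"delta_pos":[0,-0.4,2],"rot":[0,0,0],"jaw":0},{"delta_pos":[0,0,5],"rot":[0,0,0],"jaw":0},{"delta_pos":[0,0,6],"rot":[0,0,0],"jaw":0},{"delta_pos":[0,0,6],"rot":[0,0,0],"jaw":0},{"delta_pos":[0,0,6],"rot":[0,0,0],"jaw":0},{"delta_pos":[0,0,6],"rot":[0,0,0],"jaw":0},{"delta_pos":[0,0,5],"rot":[0,0,0],"jaw":0},{"delta_pos":[0,0,5],"rot":[0,0,0],"jaw":0},{"delta_pos":[0,0,4],"rot":[0,0,0],"jaw":0}]'
python3 -m creep '[{"delta_pos":[0,0,3],"rot":[0,0,0],"jaw":0},{"delta_pos":[0,0,3],"rot":[0,0,0],"jaw":0},{"delta_pos":[0,0,3],"rot":[0,0,0],"jaw":0},{"delta_pos":[0,0,3],"rot":[0,0,0],"jaw":0},{"delta_pos":[0,0,3],"rot":[0,0,0],"jaw":0},{"delta_pos":[0,0,0],"rot":[0,0,0],"jaw":0},{"delta_pos":[0,0,0],"rot":[0,0,0],"jaw":0},{"delta_pos":[0,0,0],"rot":[0,0,0],"jaw":0},{"delta_pos":[0,0,0],"rot":[0,0,0],"jaw":0},{"delta_pos":[0,0,0],"rot":[0,0,0],"jaw":0}]'
python3 - <<'E'
from h import *
P,R,s=pose(); print(P,s["contact_force"],np.array(s["wrist_torque"]),R.as_matrix()[:,2]); d=np.array([429,216.,P[2]])-P; print(d,R.inv().apply(d))
k=arm.calibration("wrist"); im=arm.get_image("wrist"); np.savez("k11.npz",**k); cv2.imwrite("pics/w11.png",im[:,:,::-1])
E
```

```text
clock: 26.95
position: [430.4, 159.1, 123.3]
ee_rot: [0.709, 0.011, -0.012, -0.705]
contact_force: [-2.1, -9.0, 13.7]
gripper_width: 16.2
clock: 27.78
position: [430.3, 174.7, 122.9]
ee_rot: [0.708, 0.011, -0.012, -0.706]
contact_force: [-0.5, -4.3, 7.5]
gripper_width: 16.3
[430.25 174.75 122.94] [-0.45 -4.32  7.47] [-1.51  0.24 -0.  ] [-0.03  1.   -0.  ]
[-1.25 41.25  0.  ] [ 0.09 -0.17 41.27]
```

```bash
python3 -m creep '[{"delta_pos":[0,0,3],"rot":[0,0,0],"jaw":0},{"delta_pos":[0,0,4],"rot":[0,0,0],"jaw":0},{"delta_pos":[0,0,4],"rot":[0,0,0],"jaw":0},{"delta_pos":[0,0,4],"rot":[0,0,0],"jaw":0},{"delta_pos":[0,0,4],"rot":[0,0,0],"jaw":0},{"delta_pos":[0,0,4],"rot":[0,0,0],"jaw":0},{"delta_pos":[0,0,4],"rot":[0,0,0],"jaw":0},{"delta_pos":[0,0,3],"rot":[0,0,0],"jaw":0},{"delta_pos":[0,0,2],"rot":[0,0,0],"jaw":0},{"delta_pos":[0,0,1],"rot":[0,0,0],"jaw":0}]'
python3 -m creep '[{"delta_pos":[0,0,1],"rot":[0,0,0],"jaw":0},{"delta_pos":[0,0,1],"rot":[0,0,0],"jaw":0},{"delta_pos":[0,0,1],"rot":[0,0,0],"jaw":0},{"delta_pos":[0,0,0],"rot":[0,0,0],"jaw":0},{"delta_pos":[0,0,0],"rot":[0,0,0],"jaw":0},{"delta_pos":[0,0,0],"rot":[0,0,0],"jaw":0},{"delta_pos":[0,0,0],"rot":[0,0,0],"jaw":0},{"delta_pos":[0,0,0],"rot":[0,0,0],"jaw":0},{"delta_pos":[0,0,0],"rot":[0,0,0],"jaw":0},{"delta_pos":[0,0,0],"rot":[0,0,0],"jaw":0}]'
python3 - <<'E'
from h import *
P,R,s=pose(); print(P,s["contact_force"],np.array(s["wrist_torque"]))
E
```

```text
clock: 28.67
position: [428.6, 206.0, 123.4]
ee_rot: [0.71, 0.011, -0.013, -0.704]
contact_force: [-2.3, -8.4, 13.7]
gripper_width: 16.4
clock: 29.5
position: [428.8, 210.4, 123.0]
ee_rot: [0.709, 0.011, -0.012, -0.705]
contact_force: [-2.5, -5.1, 9.7]
gripper_width: 16.1
[428.76 210.42 123.01] [-2.51 -5.06  9.65] [-1.77  0.58 -0.08]
```

Nearly home, so I'll creep in until the stop pushes back.

```bash
for i in 1; do python3 -m creep '[{"delta_pos":[0,0,1],"rot":[0,0,0],"jaw":0},{"delta_pos":[0,0,1],"rot":[0,0,0],"jaw":0},{"delta_pos":[0,0,1],"rot":[0,0,0],"jaw":0},{"delta_pos":[0,0,0],"rot":[0,0,0],"jaw":0},{"delta_pos":[0,0,0],"rot":[0,0,0],"jaw":0},{"delta_pos":[0,0,0],"rot":[0,0,0],"jaw":0},{"delta_pos":[0,0,0],"rot":[0,0,0],"jaw":0},{"delta_pos":[0,0,0],"rot":[0,0,0],"jaw":0},{"delta_pos":[0,0,0],"rot":[0,0,0],"jaw":0},{"delta_pos":[0,0,0],"rot":[0,0,0],"jaw":0}]'; done
python3 -m creep '[{"delta_pos":[0,0,1],"rot":[0,0,0],"jaw":0},{"delta_pos":[0,0,1],"rot":[0,0,0],"jaw":0},{"delta_pos":[0,0,0],"rot":[0,0,0],"jaw":0},{"delta_pos":[0,0,0],"rot":[0,0,0],"jaw":0},{"delta_pos":[0,0,0],"rot":[0,0,0],"jaw":0},{"delta_pos":[0,0,0],"rot":[0,0,0],"jaw":0},{"delta_pos":[0,0,0],"rot":[0,0,0],"jaw":0},{"delta_pos":[0,0,0],"rot":[0,0,0],"jaw":0},{"delta_pos":[0,0,0],"rot":[0,0,0],"jaw":0},{"delta_pos":[0,0,0],"rot":[0,0,0],"jaw":0}]'
```

```text
clock: 30.33
position: [428.5, 212.3, 123.3]
ee_rot: [0.71, 0.011, -0.012, -0.704]
contact_force: [-1.7, -6.9, 12.2]
gripper_width: 16.4
clock: 31.17
position: [428.7, 214.7, 123.1]
ee_rot: [0.709, 0.011, -0.012, -0.705]
contact_force: [-1.6, -6.3, 10.3]
gripper_width: 16.3
```

```bash
python3 -m creep '[{"delta_pos":[0,0,1],"rot":[0,0,0],"jaw":0},{"delta_pos":[0,0,1],"rot":[0,0,0],"jaw":0},{"delta_pos":[0,0,0],"rot":[0,0,0],"jaw":0},{"delta_pos":[0,0,0],"rot":[0,0,0],"jaw":0},{"delta_pos":[0,0,0],"rot":[0,0,0],"jaw":0},{"delta_pos":[0,0,0],"rot":[0,0,0],"jaw":0},{"delta_pos":[0,0,0],"rot":[0,0,0],"jaw":0},{"delta_pos":[0,0,0],"rot":[0,0,0],"jaw":0},{"delta_pos":[0,0,0],"rot":[0,0,0],"jaw":0},{"delta_pos":[0,0,0],"rot":[0,0,0],"jaw":0}]'
python3 -m creep '[{"delta_pos":[0,0,1],"rot":[0,0,0],"jaw":0},{"delta_pos":[0,0,1],"rot":[0,0,0],"jaw":0},{"delta_pos":[0,0,0],"rot":[0,0,0],"jaw":0},{"delta_pos":[0,0,0],"rot":[0,0,0],"jaw":0},{"delta_pos":[0,0,0],"rot":[0,0,0],"jaw":0},{"delta_pos":[0,0,0],"rot":[0,0,0],"jaw":0},{"delta_pos":[0,0,0],"rot":[0,0,0],"jaw":0},{"delta_pos":[0,0,0],"rot":[0,0,0],"jaw":0},{"delta_pos":[0,0,0],"rot":[0,0,0],"jaw":0},{"delta_pos":[0,0,0],"rot":[0,0,0],"jaw":0}]'
```

```text
clock: 32.0
position: [428.6, 216.2, 123.3]
ee_rot: [0.71, 0.011, -0.012, -0.704]
contact_force: [-0.7, -7.3, 10.8]
gripper_width: 16.5
clock: 32.83
position: [428.5, 218.7, 123.1]
ee_rot: [0.709, 0.011, -0.012, -0.705]
contact_force: [-1.8, -7.5, 9.8]
gripper_width: 16.5
```

```bash
python3 -m creep '[{"delta_pos":[0,0,1],"rot":[0,0,0],"jaw":0},{"delta_pos":[0,0,1],"rot":[0,0,0],"jaw":0},{"delta_pos":[0,0,0],"rot":[0,0,0],"jaw":0},{"delta_pos":[0,0,0],"rot":[0,0,0],"jaw":0},{"delta_pos":[0,0,0],"rot":[0,0,0],"jaw":0},{"delta_pos":[0,0,0],"rot":[0,0,0],"jaw":0},{"delta_pos":[0,0,0],"rot":[0,0,0],"jaw":0},{"delta_pos":[0,0,0],"rot":[0,0,0],"jaw":0},{"delta_pos":[0,0,0],"rot":[0,0,0],"jaw":0},{"delta_pos":[0,0,0],"rot":[0,0,0],"jaw":0}]'
python3 -m creep '[{"delta_pos":[0,0,1],"rot":[0,0,0],"jaw":0},{"delta_pos":[0,0,1],"rot":[0,0,0],"jaw":0},{"delta_pos":[0,0,0],"rot":[0,0,0],"jaw":0},{"delta_pos":[0,0,0],"rot":[0,0,0],"jaw":0},{"delta_pos":[0,0,0],"rot":[0,0,0],"jaw":0},{"delta_pos":[0,0,0],"rot":[0,0,0],"jaw":0},{"delta_pos":[0,0,0],"rot":[0,0,0],"jaw":0},{"delta_pos":[0,0,0],"rot":[0,0,0],"jaw":0},{"delta_pos":[0,0,0],"rot":[0,0,0],"jaw":0},{"delta_pos":[0,0,0],"rot":[0,0,0],"jaw":0}]'
python3 - <<'E'
from h import *
P,R,s=pose(); print(P,s["contact_force"],np.array(s["wrist_torque"]))
k=arm.calibration("wrist"); im=arm.get_image("wrist"); np.savez("k12.npz",**k); cv2.imwrite("pics/w12.png",im[:,:,::-1])
cv2.imwrite("pics/t12.png",arm.get_image("top")[:,:,::-1]); cv2.imwrite("pics/s12.png",arm.get_image("scene")[:,:,::-1])
E
```

```text
clock: 33.67
position: [428.4, 219.9, 123.3]
ee_rot: [0.71, 0.011, -0.012, -0.704]
contact_force: [-0.8, -8.5, 11.9]
gripper_width: 16.0
clock: 34.5
position: [428.3, 221.0, 123.5]
ee_rot: [0.71, 0.011, -0.013, -0.704]
contact_force: [-0.1, -10.1, 14.0]
gripper_width: 16.6
[428.26 221.01 123.54] [ -0.07 -10.14  13.99] [-3.93  0.11 -0.12]
```

```bash
python3 - <<'E'
from h import *
a=cv2.imread("pics/w12.png")[100:290,190:370]; s=cv2.imread("pics/s12.png"); t=cv2.imread("pics/t12.png")
ks=arm.calibration("scene"); c=p(ks,[[429,216,40]])[0]; print(c)
x,y=int(c[0])-60,int(c[1])-55; print(x,y)
b=s[y:y+110,x:x+125]
A=cv2.resize(a,(400,422),interpolation=cv2.INTER_CUBIC); B=cv2.resize(b,(400,352),interpolation=cv2.INTER_CUBIC)
B=cv2.copyMakeBorder(B,0,70,0,0,cv2.BORDER_CONSTANT); cv2.imwrite("pics/m12.png",np.hstack([A,B]))
k=dict(np.load("k12.npz")); y0=216
for q in ([429,251,14],[391,250,14],[467,252,14],[391,251,20],[465,251,20]): print(q,(p(k,[q])[0]-[190,100])*2.22,(p(ks,[q])[0]-[x,y])*3.2+[400,0])
E
```

```text
[190.39 215.3 ]
130 160
[429, 251, 14] [272.03 209.71] [563.08 195.54]
[391, 250, 14] [276.02 116.62] [535.8  214.56]
[467, 252, 14] [268.35 295.51] [589.05 177.44]
[391, 251, 20] [280.16 119.13] [534.08 208.02]
[465, 251, 20] [267.54 296.64] [587.96 172.52]
```

View pics/m12.png

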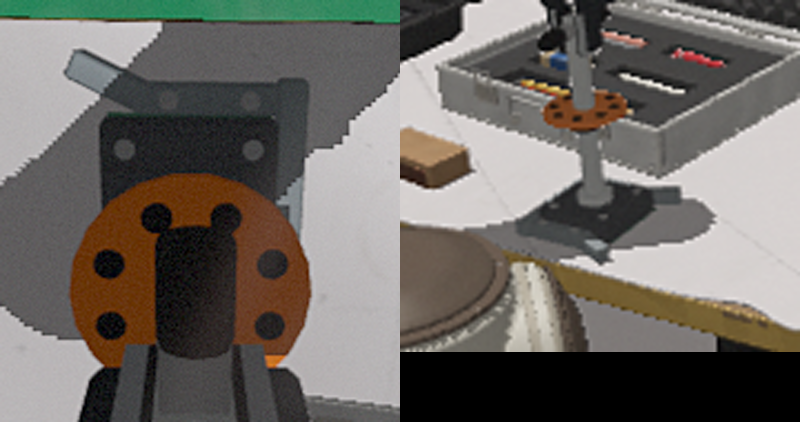

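In this last view the foot's leading edge at column 277 meets the stop's inner edge, so it looks home between the guides. I'll give one more small push to confirm before releasing.

```bash
python3 -m creep '[{"delta_pos":[0,0,1],"rot":[0,0,0],"jaw":0},{"delta_pos":[0,0,1],"rot":[0,0,0],"jaw":0},{"delta_pos":[0,0,0],"rot":[0,0,0],"jaw":0},{"delta_pos":[0,0,0],"rot":[0,0,0],"jaw":0},{"delta_pos":[0,0,0],"rot":[0,0,0],"jaw":0},{"delta_pos":[0,0,0],"rot":[0,0,0],"jaw":0},{"delta_pos":[0,0,0],"rot":[0,0,0],"jaw":0},{"delta_pos":[0,0,0],"rot":[0,0,0],"jaw":0},{"delta_pos":[0,0,0],"rot":[0,0,0],"jaw":0},{"delta_pos":[0,0,0],"rot":[0,0,0],"jaw":0}]'
```

```text
clock: 35.48
position: [428.1, 222.2, 123.8]
ee_rot: [0.711, 0.011, -0.013, -0.703]
contact_force: [-0.4, -12.3, 14.9]
gripper_width: 16.1
```

```bash
python3 -m creep '[{"delta_pos":[0,0,-0.7],"rot":[0,0,0],"jaw":0},{"delta_pos":[0,0,-0.8],"rot":[0,0,0],"jaw":0},{"delta_pos":[0,0,0],"rot":[0,0,0],"jaw":0},{"delta_pos":[0,0,0],"rot":[0,0,0],"jaw":17},{"delta_pos":[0,0,0],"rot":[0,0,0],"jaw":19},{"delta_pos":[0,0,0],"rot":[0,0,0],"jaw":22},{"delta_pos":[0,0,0],"rot":[0,0,0],"jaw":30},{"delta_pos":[0,0,0],"rot":[0,0,0],"jaw":40},{"delta_pos":[0,0,0],"rot":[0,0,0],"jaw":50},{"delta_pos":[0,0,0],"rot":[0,0,0],"jaw":50}]'
python3 -m creep '[{"delta_pos":[0,-5,0],"rot":[0,0,0],"jaw":50},{"delta_pos":[0,-10,0],"rot":[0,0,0],"jaw":50},{"delta_pos":[0,-15,0],"rot":[0,0,0],"jaw":50},{"delta_pos":[0,-15,0],"rot":[0,0,0],"jaw":50},{"delta_pos":[0,-15,0],"rot":[0,0,0],"jaw":50},{"delta_pos":[0,-15,0],"rot":[0,0,0],"jaw":50},{"delta_pos":[0,-15,0],"rot":[0,0,0],"jaw":50},{"delta_pos":[0,-15,0],"rot":[0,0,0],"jaw":50},{"delta_pos":[0,-15,0],"rot":[0,0,0],"jaw":50},{"delta_pos":[0,-5,0],"rot":[0,0,0],"jaw":50}]'
python3 - <<'E'
from h import *
from scipy.optimize import least_squares
P,R,s=pose(); print(P,s["contact_force"])
k=arm.calibration("wrist"); im=arm.get_image("wrist"); np.savez("k13.npz",**k); cv2.imwrite("pics/w13.png",im[:,:,::-1])
m=arm.masks_of("wrist","carrier")[0]; q=np.argwhere(m["pixels"]); print(m["p"],q.min(0),q.max(0))
hsv=cv2.cvtColor(im,cv2.COLOR_RGB2HSV); o=((hsv[...,0]>5)&(hsv[...,0]<18)&(hsv[...,1]>170)&(hsv[...,2]>60)).astype(np.uint8)
n,l,st,ce=cv2.connectedComponentsWithStats(o); i=1+np.argmax(st[1:,4]); x,y,ww,hh=st[i][:4]; print(st[i])
th=np.linspace(0,6.283,200)
def ext(c):
    e=p(k,np.c_[c[0]+35*np.cos(th),c[1]+35*np.sin(th),np.full(200,105.)]);return np.r_[e.min(0),e.max(0)]
r=least_squares(lambda c:ext(c)-np.array([x,y,x+ww,y+hh]),[430,216],diff_step=1e-3);print("plate fit",r.x,r.fun)
C=np.array([*r.x,0]); print("bar expected",p(k,[C+175*Z,C+175*Z-40*cy,C+175*Z+40*cy]))
g=im.max(2).astype(int); row=int(p(k,[C+175*Z-28*cy])[0][1]); print(row,[c for c in range(250,315) if abs(g[row,c+1]-g[row,c-1])>45])
# foot/stop seam: dark foot -> wall along world y at x=400, z~17
for xx in (395,400,405):
    L=np.array([[xx,yy,17.] for yy in range(205,270)]); u=p(k,L).round().astype(int); print(xx,[int(g[b,a]) for a,b in u][::2])
kt=arm.calibration("top"); arm.get_image("top")
for n_,r0 in [("gloss_tile",(414.2,240.7)),("parts_pot",(244.9,181.7)),("sanding_block",(139,264.8))]:
    print(n_,[(np.round(d["location"],1).tolist(),round(d["p"],2)) for d in arm.find_in("top",n_)[:1]],r0)
E
```

```text
clock: 36.32
position: [429.5, 225.5, 122.7]
ee_rot: [0.707, 0.012, -0.011, -0.707]
contact_force: [0.5, 0.2, 0.5]
gripper_width: 50.1
clock: 37.15
position: [430.5, 226.0, 250.8]
ee_rot: [-0.707, -0.013, 0.01, 0.707]
contact_force: [-0.0, -1.2, 1.0]
gripper_width: 50.3
[430.46 226.02 250.81] [-0.04 -1.2   0.96]
0.96 [133 233] [249 301]
[ 234  145   68   66 1982]
plate fit [428.25 215.72] [-0.65 -0.7   0.65  0.86]
bar expected [[265.72 200.2 ]
 [264.66 150.39]
 [266.68 245.31]]
165 [256, 257, 275, 307]
395 [33, 33, 35, 33, 39, 35, 40, 39, 34, 36, 32, 41, 35, 28, 39, 37, 44, 39, 40, 37, 34, 31, 30, 61, 63, 64, 60, 61, 60, 102, 99, 89, 164]
400 [38, 28, 39, 32, 30, 31, 38, 33, 39, 36, 36, 32, 37, 32, 32, 37, 65, 64, 72, 58, 20, 38, 35, 59, 66, 68, 62, 63, 68, 85, 84, 215, 205]
405 [35, 42, 37, 37, 42, 37, 29, 41, 45, 36, 43, 45, 38, 38, 42, 38, 43, 77, 75, 70, 31, 36, 40, 63, 61, 60, 62, 69, 63, 72, 213, 203, 201]
gloss_tile [([414.2, 241.0], 0.82)] (414.2, 240.7)
parts_pot [([245.1, 182.4], 0.71)] (244.9, 181.7)
sanding_block [([208.4, 261.0], 0.64)] (139, 264.8)
```

```bash
python3 -c "
from bench import arm
print(arm.job_done())"
```

```text
the job is handed in; nothing more can be done
None
```

I tipped the carrier up on its foot edge, released it upright outside the bay, then regripped it at the handle, slid it into the bay and handed the job in. `job_done()` gives no verdict, so I don't know how it was judged.

**Last checks**
- **Position:** the orange plate fits to (428, 216) mm, against my measured bay home of (429, 216) mm. I could see no gap between the foot and the back stop, to about 2 mm.
- **Contact with the stop:** the force rose from about 8 to 12 N in the last few millimetres, with the tool starting to tilt. That points to contact with the stop, but it wasn't a sharp jump.
- **Upright:** the handle bar lies where an upright carrier should put it, to within about 1 px.
- **Robot clear:** the gripper is open and well above the carrier. The wrist force is about 1 N, which is noise level.
- **Time:** the clock stood at about 37 s of the 69 s allowed.

**What failed or disagreed**
- **First grasp missed:** the real fingertips sit roughly 33 mm short of the reported TCP. I confirmed this in two camera views and advanced until the bar was held.
- **Cameras:** the top camera put the carrier up to about 6 mm from where the wrist camera had it. I used the wrist values.
- **Bystanders:** the tile and pot have not moved in the top view, to within 1 px. The last detection of the sanding block fell on the bay, so I couldn't confirm it. I didn't recheck the tweezers, but the arm went near neither.

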